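Fetch the rolling pin from behind the canisters

TASK

The rolling pin lies at the back of the dark wooden tray, behind the blue and the yellow canister. First clear both canisters to the wire cooling rack, standing upright; then take the pin and lay it fully down into its cutout in the green insert of the baking case; and last put both canisters back on the tray, upright, each where it stood before. Leave the two ramekins, the glass dish and the red scoop where they are, and do not knock anything over.

Things in the scene. Friction and masses are not known exactly. Their poses are not given: they have to be found in the camera images.
- can_blue_mid (a point): Blue upright storage canister, lid closed, 60 mm diameter, 95 mm high, about 0.3 kg. Point on its axis, 46.5 mm above its underside; z up. Starts in the tray's front row, left or right; 50 mm of free gap to the other canister, but the pin lies only 9 to 21 mm behind. Grip at or a little above the point, closing along the tray's y axis.
- can_yellow_mid (a point): Yellow canister, otherwise the same as the blue one; its point likewise 46.5 mm above its underside. The two share the front row and may start either way round.
- pin_mid (a point): Small maple rolling pin lying level: roller 36 mm in diameter, 150 mm long, with a 19 mm thick, 35 mm long handle at each end (220 mm in all). Point at the middle of its axis, 18 mm above what it lies on; y runs along the pin (x, z may be rolled). It lies along the tray's y axis between two 4 mm high strips. Grip it at the middle, across its length.
- tray: Fixed dark wooden tray, 180 x 272 mm. Origin on the counter under it; x to its back (away from the robot), y along its width. Floor 10 mm above the counter, x -80 to +100 mm; back lip 35 mm high (inner face x = 94 mm), side lips 24 mm high, front open. Canisters start near x = -40, y = +-55 mm; the pin at x = 23 mm.
- rack: Fixed steel wire cooling rack, 236 mm (its x) by 116 mm (its y). Origin on the counter under its centre; flat top 25 mm above the counter. Both canisters fit side by side along x, e.g. at x = +-60 mm. May stand on the left or the right.
- case_seat (a point): Where the pin's mid-point lies when fully home in the fixed black case: 26 mm above the counter. x along the cutout, z up. Case 280 (x) x 144 mm, rim 30 mm high; green insert's top at 28, cutout floor at 8 mm. Cutout 168 x 44 mm for the roller, 30 mm wide, running out at the ends, for the handles; a 68 mm wide finger channel crosses at the middle along y, down to the floor, open at both sides. Stands left or right.
- ramekin_white: Bystander: loose white ramekin, 82 mm diameter, 45 mm high, origin at the centre of its underside.
- ramekin_terracotta: Bystander: loose terracotta ramekin, same size, origin at the centre of its underside.
- dish: Bystander: loose green glass dish, 136 mm diameter, 38 mm high, origin at the centre of its underside.
- scoop: Bystander: loose red plastic scoop, about 180 mm long, 56 mm wide, 36 mm high, origin at its underside; handle towards its -x.
Things that resemble listed ones, but are neither listed nor needed, are in the scene too. Of the things that look like the part that bears can_yellow_mid, the largest one is meant.

How it is judged:
On the way, in this order (a step that is already met when the one before it is completed fails the run):
1. both canisters stand upright on the cooling rack, released, while the pin still lies in its place in the tray (x of can_blue_mid in the frame of rack between -0.115 and 0.115 m and y of can_blue_mid in the frame of rack between -0.055 and 0.055 m and z of can_blue_mid in the frame of rack between 0.062 and 0.081 m and angle between each of can_blue_mid, can_yellow_mid's own z axis and vertical below 0.15 rad and x of can_yellow_mid in the frame of rack between -0.115 and 0.115 m and y of can_yellow_mid in the frame of rack between -0.055 and 0.055 m and z of can_yellow_mid in the frame of rack between 0.062 and 0.081 m and contact force between the fingers and can_blue below 0.5 N and contact force between the fingers and can_yellow below 0.5 N and distance of pin_mid from where it was at the start of the episode below 0.03 m), for 0.2 s.
2. the pin lies fully down in the cutout of the case, released, while both canisters still stand on the rack (x of can_blue_mid in the frame of rack between -0.115 and 0.115 m and y of can_blue_mid in the frame of rack between -0.055 and 0.055 m and z of can_blue_mid in the frame of rack between 0.062 and 0.081 m and angle between each of can_blue_mid, can_yellow_mid's own z axis and vertical below 0.15 rad and x of can_yellow_mid in the frame of rack between -0.115 and 0.115 m and y of can_yellow_mid in the frame of rack between -0.055 and 0.055 m and z of can_yellow_mid in the frame of rack between 0.062 and 0.081 m and x of pin_mid in the frame of case_seat between -0.014 and 0.014 m and y of pin_mid in the frame of case_seat between -0.008 and 0.008 m and z of pin_mid in the frame of case_seat below 0.005 m and angle between the y axis of pin_mid and the x axis of case_seat, either way round below 0.1 rad and contact force between the fingers and pin below 0.5 N), for 0.2 s.
At the end, for the whole second after the job is handed in: The pin lies fully down in the case's cutout (centre within 14 mm along and 8 mm across, no more than 5 mm high, aligned within 0.1 rad), and each canister stands upright (within 0.1 rad) within 15 mm of where it stood at the start; all released and at rest (x of pin_mid in the frame of case_seat between -0.014 and 0.014 m and y of pin_mid in the frame of case_seat between -0.008 and 0.008 m and z of pin_mid in the frame of case_seat below 0.005 m and angle between the y axis of pin_mid and the x axis of case_seat, either way round below 0.1 rad and contact force between the fingers and pin below 0.5 N and distance of each of can_blue_mid, can_yellow_mid from where it was at the start of the episode below 0.015 m and angle between each of can_blue_mid, can_yellow_mid's own z axis and vertical below 0.1 rad and contact force between the fingers and can_blue below 0.5 N and linear speed of each of can_blue, can_yellow, pin below 0.02 m/s and contact force between the fingers and can_yellow below 0.5 N); the robot touches nothing.
It fails at once if a ramekin, the glass dish or the scoop is moved by more than 30 mm (distance of any of ramekin_white, ramekin_terracotta, dish, scoop from where it was at the start of the episode above 0.03 m).
It fails at once if a canister is knocked over (angle between any of can_blue_mid, can_yellow_mid's own z axis and vertical above 0.7 rad).
It also fails if it takes over 120 s, if anything falls off the work surface, if the arm or the gripper's body presses on something with over 40 N, if the wrist force passes 120 N, or if a joint passes its speed limit or range.

ROBOT

A 6-joint arm with a two-finger parallel gripper is mounted at the origin on the work surface. World frame = base frame: x ahead of the robot, y to its left, z up, the work surface at z = 0. Lengths are in m, angles in rad, forces in N, time in s.
With the tool pointing down it reaches from about 0.35 to 0.775 m from the base axis. Payload 5.5 kg.
Tool frame: the origin (TCP) lies on the mounting face of the last link; the fingertips stand 173 mm ahead of it and the grasp point (between the pads) lies 155 mm ahead of it; z points along the fingers, y is the direction in which the jaws open and shut (so a half turn about z gives the same grasp; the last joint's range is limited). The gripper opens to 85 mm and grips with 20 to 120 N. Pads are 22 mm wide; open, the fingers measure 114 mm over their backs; the gripper's body (76 mm by 85 mm) begins 54 mm behind the grasp point. The pads swing forward as they close: fully open they stand 13 mm farther back than shut.
Start: joints at [1.008, 0.313, 0.046, 1.304, 0, 1.431], TCP at [0.236, 0.524, 0.405] pointing down, gripper open.
Joint ranges: [-2.76, 2.76], [-0.86, 1.69], [-1.03, 1.26], [-2.2, 2.34], [-1.47, 1.5], [-3.14, 3.14]. Speed limits (rad/s): [2.57, 2.57, 3.14, 3.14, 3.14, 3.14].

INTERFACE

Orientations are given as a unit quaternion [w, x, y, z].
In Python, from workcell import get_state, eyes, env gives the robot as it stands. The module is installed in compiled form; this text tells all that it offers.
- The arm moves only by the tool carry_out, never from a script. Its argument "motion" is a list of rows, each an object of numbers: "jaw": the opening, from -1 (shut) to 1 (fully open); "tx", "ty", "tz": the shift along the tool's x, y, z in cm; "wx", "wy", "wz": the turn, a rotation vector about the tool's x, y, z in degrees. In form: [{"jaw": .., "tx": .., "ty": .., "tz": .., "wx": .., "wy": .., "wz": ..}, ...]. A call has 1 to 20 rows; each row shifts and turns the commanded pose from where the row before left it, along the tool's axes as they then stand; what a row does not reach is not made up. A row lasts 1/8 s, in which the tool goes at most 62.5 mm and 10.7 degrees, less where a joint would pass 70% of its speed; a pose out of reach is approached as far as the arm can. A call with a gripper value outside its range is refused whole. The fingers move at their own pace and stop on an object; "force" is the grip in N (left out, the last holds). Time passes only in rows, so rows that do not move let the fingers close. It gives the time, the measured TCP pose, the force and the opening at its end, in the units of the state.
- get_state(): the state, without advancing time (a new reading comes with each control period).
- eyes.read_camera(name): name is "side" or "top"; returns the picture (400x640x3 uint8, blue, green, red); there is no depth.
- eyes.calibration(name): a dict with "K" (3x3 intrinsics, pixels), "k1" (the pictures are not rectified: a ray, as slopes to the right and down, at radius r is drawn at 1 + k1 r^2 times it, then the intrinsics apply), "camera_from_world" (4x4, takes a point from world to camera coordinates). Camera axes: x right, y up, looking along -z (the intrinsics and any distortion apply to the point x, -y, -z); pixel columns grow to the right and rows downward; lengths in m; the calibration is good to about 2 mm. A picture is of the moment at which its call begins. calibration takes no time and is no camera call.
- env.hand_in(): hands the job in, once; it reports no verdict.
The state is a dict: "clock": time; "joint_pos": joint angles; "qvel": joint speeds; "tau": joint torques, N m; "tcp_pos": TCP position; "orientation": TCP orientation; "wrist_force": force on the tool from outside, world axes, zero at the start; "ft_torque": the same for the moment, N m; "finger_gap": finger opening in m.
Only numpy, scipy, OpenCV 4.12 (cv2) and the standard library are available. Lean on these libraries where they do the work, as an engineer would, in place of code of your own. Each camera call takes 0.05 s, during which the arm holds its last target.

## Working session

There is one attempt and no reset: what is moved stays moved. The work goes in short steps, Python scripts to look and compute and a tool call to move; the robot and the scene stay as the last step left them, time stands still between calls to the robot, and variables do not carry over. Pictures are saved under pics/ and viewed, and the job is handed in when it is done.

Besides the shell and the picture viewer there is one more tool, called by a JSON object that holds its "api" and its "payload", one argument or row to a line. carry_out: Moves the arm, as the interface text tells. Its arguments: {"type":"object","properties":{"motion":{"type":"array"},"force":{"type":"number"}},"required":["motion"]}

```bash
mkdir -p pics; python3 - <<'E'
from workcell import get_state, eyes, env
import cv2,numpy as np
s=get_state()
print(s)
for n in("side","top"):
    im=eyes.read_camera(n); cv2.imwrite(f"pics/{n}0.png",im); np.save(f"pics/{n}0.npy",im)
    c=eyes.calibration(n); print(n,np.array(c["K"]).round(2).tolist(),c["k1"],np.array(c["camera_from_world"]).round(4).tolist())
E
```

```text
{'clock': 0.0, 'joint_pos': array([1.00841695e+00, 3.13970009e-01, 4.50029895e-02, 1.30356726e+00,
       2.18715864e-05, 1.43115813e+00]), 'qvel': array([ 0.00043575, -0.00067299,  0.00111178, -0.00119298, -0.00018025,
        0.00127065]), 'tau': array([ 7.29208168e-04, -4.80626929e+01,  2.98531401e+01,  1.93156314e-02,
       -1.40462471e-04,  1.83494819e-05]), 'tcp_pos': array([0.23582664, 0.5242107 , 0.40383569]), 'orientation': array([-3.09061625e-04,  2.09800110e-01,  9.77743913e-01, -8.12229355e-04]), 'wrist_force': array([ 0.72896021, -0.31850842,  0.48505626]), 'ft_torque': array([ 0.01741583, -0.00037847, -0.05641712]), 'finger_gap': 0.0857028349871777}
side [[379.48, 0.0, 320.68], [0.0, 379.48, 194.95], [0.0, 0.0, 1.0]] -0.08718440095335285 [[0.9896, -0.1425, 0.0194, -0.562], [0.0844, 0.6846, 0.7241, -0.0853], [-0.1164, -0.7149, 0.6895, -0.9901], [0.0, 0.0, 0.0, 1.0]]
top [[401.67, 0.0, 315.01], [0.0, 401.67, 198.63], [0.0, 0.0, 1.0]] 0.00872264893148162 [[-0.0285, -0.9995, -0.0127, 0.0306], [0.9958, -0.0295, 0.0864, -0.5712], [-0.0868, -0.0101, 0.9962, -1.0495], [0.0, 0.0, 0.0, 1.0]]
```

View pics/top0.png

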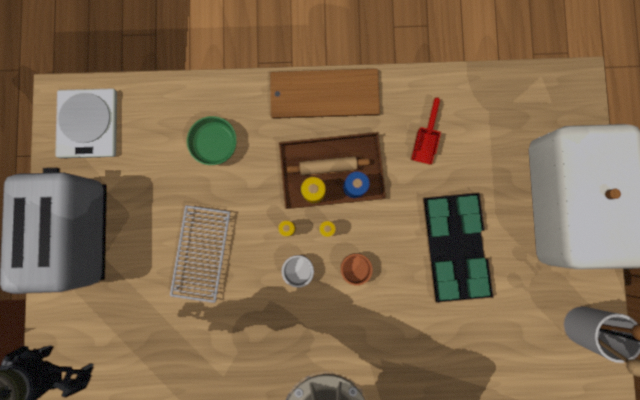

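View pics/side0.png

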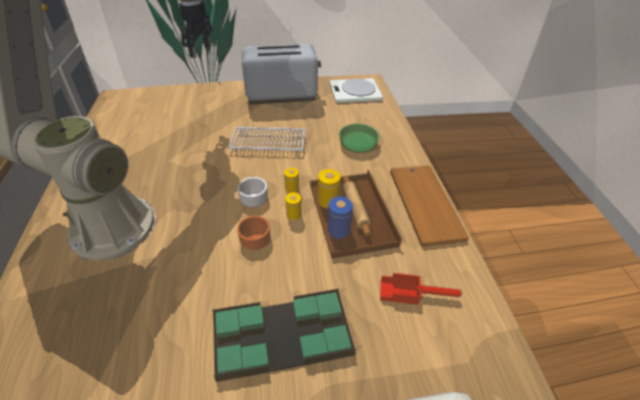

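The top view shows three yellow things: a large canister in the tray at (313,189) and two small ones in front at (287,229) and (327,229). I choose the large one. Blue is at (357,184), the pin at about (330,166), the rack at (201,253) and the case at (458,247). Next come close crops.

```bash
python3 - <<'E'
import cv2,numpy as np
t=np.load("pics/top0.npy"); s=np.load("pics/side0.npy")
cv2.imwrite("pics/c1.png",cv2.resize(t[125:245,265:400],None,fx=5,fy=5,interpolation=cv2.INTER_CUBIC)[:600,:800])
cv2.imwrite("pics/c2.png",cv2.resize(t[185:310,410:510],None,fx=4.8,fy=4.8,interpolation=cv2.INTER_CUBIC))
cv2.imwrite("pics/c3.png",cv2.resize(t[195:310,160:245],None,fx=5,fy=5,interpolation=cv2.INTER_CUBIC))
E
```

```text
(no output)
```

View pics/c1.png

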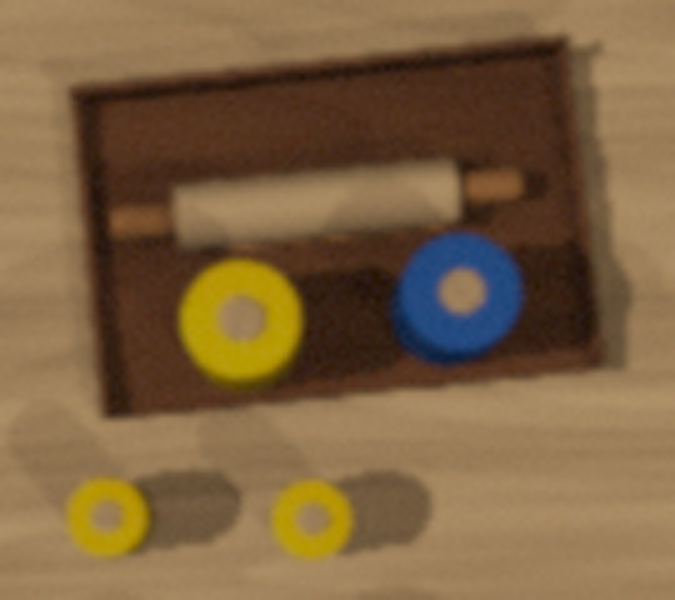

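View pics/c2.png

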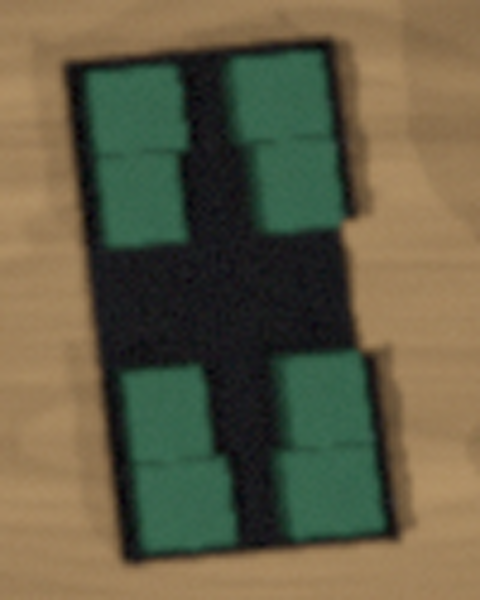

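View pics/c3.png

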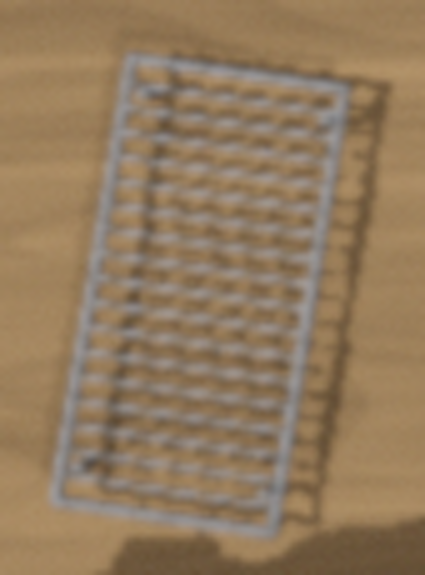

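The crops confirm the choice: the big yellow and blue canisters in the tray, the pin behind them, the rack outline, and the case with its cutout running along about world x.

```bash
cat > h.py <<'E'
import numpy as np,cv2
from workcell import get_state, eyes
def ray(n,p):
    c=eyes.calibration(n);K=np.array(c["K"]);T=np.array(c["camera_from_world"])
    u=cv2.undistortPoints(np.array([[p]],float),K,np.array([c["k1"],0,0,0,0.]))[0,0]
    R=T[:3,:3];o=-R.T@T[:3,3];d=R.T@np.array([u[0],-u[1],-1.]);return o,d/np.linalg.norm(d)
def onz(n,p,z):
    o,d=ray(n,p);return o+d*(z-o[2])/d[2]
def proj(n,X):
    c=eyes.calibration(n);K=np.array(c["K"]);T=np.array(c["camera_from_world"])
    q=T@np.append(X,1);a=np.array([q[0],-q[1]])/-q[2];a=a*(1+c["k1"]*(a@a));return K[:2,:2]@a+K[:2,2]
def tri(p1,p2):
    o1,d1=ray("top",p1);o2,d2=ray("side",p2)
    A=np.stack([d1,-d2],1);t=np.linalg.lstsq(A,o2-o1,rcond=None)[0]
    a=o1+t[0]*d1;b=o2+t[1]*d2;return (a+b)/2,np.linalg.norm(a-b)
E
python3 - <<'E'
from h import *
np.set_printoptions(precision=4,suppress=True)
c1=lambda u,v:(265+u/5-.4,125+v/5-.4); c2=lambda u,v:(410+u/4.8-.4,185+v/4.8-.4); c3=lambda u,v:(160+u/5-.4,195+v/5-.4)
def quad(nm,P,z):
    W=np.array([onz("top",p,z) for p in P]);print(nm,W[:,:2].tolist() and W[:,:2].round(4).tolist(),"c",W.mean(0),"sides",[round(float(np.linalg.norm(W[i]-W[(i+1)%4])),4) for i in range(4)])
    a=(W[0]+W[1]-W[2]-W[3])[:2];b=(W[1]+W[2]-W[0]-W[3])[:2];print(" ang long",np.degrees(np.arctan2(a[1],a[0])),"perp",np.degrees(np.arctan2(b[1],b[0])))
quad("case",[c2(66,64),c2(332,40),c2(398,536),c2(126,560)],.03)
quad("rack",[c3(125,55),c3(347,87),c3(278,535),c3(50,502)],.025)
quad("roller",[c1(175,187),c1(458,160),c1(463,218),c1(180,245)],.03)
quad("tray",[c1(72,90),c1(567,40),c1(603,368),c1(105,415)],.02)
for nm,p in(("Y",(241,320)),("B",(462,293)),("Yk",(241,318)),("Bk",(462,291))):print(nm,onz("top",c1(*p),.105),onz("top",c1(*p),.095))
a=onz("top",c1(110,220),.028);b=onz("top",c1(523,185),.028);print("pin ends",a,b,(a+b)/2,np.linalg.norm(a-b),np.degrees(np.arctan2(*(a-b)[[1,0]])))
# masks
for n in("top","side"):
    im=np.load(f"pics/{n}0.npy");h=cv2.cvtColor(im,cv2.COLOR_BGR2HSV)
    for nm,lo,hi in(("yel",(22,150,80),(32,255,255)),("blue",(105,120,50),(125,255,255)),("green",(60,80,40),(90,255,255)),("red",(0,200,80),(5,255,255))):
        m=cv2.inRange(h,lo,hi)
        k,l,st,ce=cv2.connectedComponentsWithStats(m)
        for i in range(1,k):
            if st[i,4]>60: print(n,nm,st[i].tolist(),ce[i])
E
```

```text
case [[0.5647, -0.2733], [0.5737, -0.4199], [0.3043, -0.4379], [0.2952, -0.2914]] c [ 0.4345 -0.3556  0.03  ] sides [0.1469, 0.27, 0.1468, 0.2701]
 ang long 3.841037095117459 perp -86.4821030807964
rack [[0.5634, 0.3639], [0.5427, 0.2449], [0.3087, 0.2834], [0.329, 0.4033]] c [0.436  0.3239 0.025 ] sides [0.1207, 0.2372, 0.1216, 0.2377]
 ang long -9.433700788366316 perp -99.73909717432772
roller [[0.6713, 0.0525], [0.6812, -0.0997], [0.6497, -0.1012], [0.6398, 0.0507]] c [ 0.6605 -0.0244  0.03  ] sides [0.1526, 0.0315, 0.1522, 0.0316]
 ang long 3.078934132824126 perp -86.24774024016796
tray [[0.7282, 0.1078], [0.7473, -0.1623], [0.5678, -0.174], [0.5504, 0.0937]] c [ 0.6485 -0.0337  0.02  ] sides [0.2707, 0.1799, 0.2683, 0.1783]
 ang long 4.131366287308797 perp -86.11115496603652
Y [0.59  0.018 0.105] [0.5911 0.0182 0.095 ]
B [ 0.6001 -0.0919  0.105 ] [ 0.6014 -0.0929  0.095 ]
Yk [0.591 0.018 0.105] [0.5921 0.0181 0.095 ]
Bk [ 0.6011 -0.092   0.105 ] [ 0.6024 -0.0929  0.095 ]
pin ends [0.6548 0.088  0.028 ] [ 0.667  -0.1342  0.028 ] [ 0.6609 -0.0231  0.028 ] 0.22254919068440146 93.13
[... 544 characters left out ...]
side yel [284, 168, 17, 52, 583] [292.1492 193.7787]
side yel [318, 169, 23, 38, 568] [327.75   185.8609]
side blue [330, 198, 22, 16, 189] [340.0847 206.3968]
side green [169, 0, 14, 27, 153] [176.2157  11.8431]
side green [204, 0, 23, 40, 510] [215.4078  14.1275]
side green [149, 4, 33, 50, 341] [166.5982  31.9238]
side green [343, 134, 32, 16, 355] [358.5408 141.9014]
side green [294, 293, 47, 24, 807] [316.9046 304.9802]
side green [216, 306, 47, 27, 882] [238.0125 318.5068]
side green [300, 326, 50, 31, 1007] [324.8213 341.1072]
side green [218, 344, 50, 27, 1067] [241.2249 356.6082]
side red [382, 283, 34, 15, 281] [395.0712 290.6797]
side red [417, 286, 43, 8, 143] [438.1259 289.6923]
```

```bash
python3 - <<'E'
import cv2,numpy as np
s=np.load("pics/side0.npy")
cv2.imwrite("pics/s1.png",cv2.resize(s[160:265,230:410],None,fx=4.4,fy=4.4,interpolation=cv2.INTER_CUBIC))
cv2.imwrite("pics/s2.png",cv2.resize(s[280:390,200:365],None,fx=4.8,fy=4.8,interpolation=cv2.INTER_CUBIC))
E
```

```text
(no output)
```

View pics/s1.png

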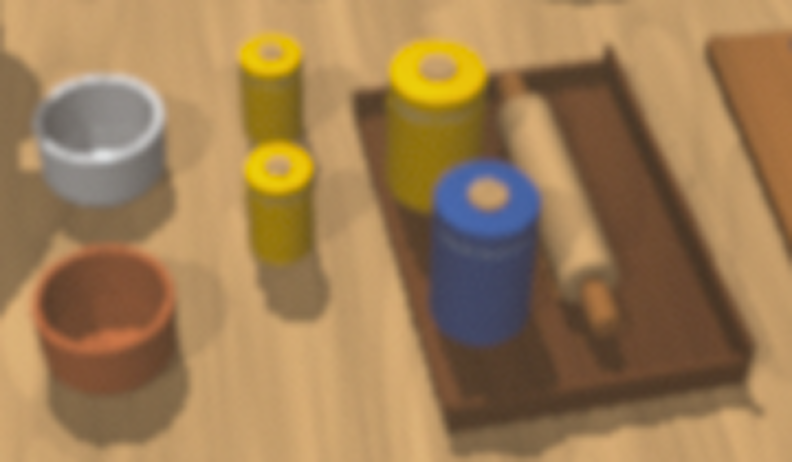

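```bash
python3 - <<'E'
from h import *
np.set_printoptions(precision=4,suppress=True)
c1=lambda u,v:(265+u/5-.4,125+v/5-.4); s1=lambda u,v:(230+u/4.4-.4,160+v/4.4-.4)
print("Y knob",tri(c1(241,318),s1(438,67)),"B",tri(c1(462,291),s1(488,193)))
print("pinR end",tri(c1(523,185),s1(603,325)),"pinL",tri(c1(110,220),s1(505,78)))
t=[(438.52,216.5),(469.3,213.55),(477.56,277.83),(446.3,280.7)]
W=np.array([onz("top",p,.028) for p in t]);print(W,W.mean(0))
u=[(W[i]-W[j])[:2] for i,j in((0,3),(1,2))];print([np.degrees(np.arctan2(a[1],a[0])) for a in u])
s=[(238.01,318.5),(316.9,304.98),(324.82,341.1),(241.22,356.6)]
V=np.array([onz("side",p,.028) for p in s]);print("side",V,V.mean(0))
S=[(W[0]+W[3])/2]
im=np.load("pics/top0.npy");h=cv2.cvtColor(im,cv2.COLOR_BGR2HSV)
m=cv2.inRange(h,(60,80,40),(90,255,255));k,l,st,ce=cv2.connectedComponentsWithStats(m)
for i in range(1,k):
    if st[i,4]>500 and st[i,0]>400:
        r=cv2.minAreaRect(np.argwhere(l==i)[:,::-1].astype(np.float32));B=cv2.boxPoints(r);print(np.array([onz("top",p,.028)[:2] for p in B]).round(4).tolist())
E
```

```text
Y knob (array([0.591 , 0.018 , 0.1051]), np.float64(7.300444229745434e-05)) B (array([ 0.6012, -0.0919,  0.106 ]), np.float64(0.00028664002362558647))
pinR end (array([ 0.6653, -0.1334,  0.0332]), np.float64(0.0014873035617325502)) pinL (array([0.6522, 0.0881, 0.03  ]), np.float64(0.004390761021880093))
[[ 0.5145 -0.3111  0.028 ]
 [ 0.5199 -0.3924  0.028 ]
 [ 0.352  -0.4033  0.028 ]
 [ 0.3468 -0.322   0.028 ]] [ 0.4333 -0.3572  0.028 ]
[np.float64(3.7055391424185036), np.float64(3.7220250635650873)]
side [[ 0.3467 -0.3237  0.028 ]
 [ 0.5142 -0.3128  0.028 ]
 [ 0.5188 -0.3956  0.028 ]
 [ 0.3531 -0.4067  0.028 ]] [ 0.4332 -0.3597  0.028 ]
[[0.5662, -0.3582], [0.5723, -0.4163], [0.4704, -0.4233], [0.4643, -0.3657]]
[[0.5611, -0.2819], [0.5656, -0.3375], [0.4653, -0.3428], [0.4608, -0.2876]]
[[0.4014, -0.37], [0.407, -0.4276], [0.3065, -0.4335], [0.3009, -0.3764]]
[[0.3967, -0.2924], [0.4021, -0.3475], [0.3013, -0.3542], [0.2959, -0.2995]]
```

Both lids triangulate to about 0.105 m, which matches the 10 mm floor plus the 95 mm canister. The case-block centroids give a yaw of 3.7° and agree in both views. Tray yaw is about 3.9°. First I turn the tool so the jaws lie along tray y.

{"api": "carry_out", "payload": {
  "motion": [
    {"jaw":1,"wz":-9.4},
    {"jaw":1,"wz":-9.4},
    {"jaw":1,"wz":-9.3},
    {"jaw":1}
  ]
}}

```text
invalid input at $.motion[0]: expected keys jaw, tx, ty, tz, wx, wy, wz
```

```bash
cat >> h.py <<'E'
from scipy.spatial.transform import Rotation as Ro
def go(x,y,z,yaw=None,show=True):
    """target grasp point; print tool-frame shift cm & turn"""
    s=get_state();q=s["orientation"];R=Ro.from_quat([q[1],q[2],q[3],q[0]]);M=R.as_matrix()
    g=s["tcp_pos"]+M[:,2]*.155
    d=M.T@(np.array([x,y,z])-g)*100
    ya=np.degrees(np.arctan2(M[1,1],M[0,1]))
    print("t",round(s["clock"],2),"grasp",g.round(4),"jaw yaw",ya.round(2),"zax",M[:,2].round(3),"gap",round(s["finger_gap"],4),"-> tx,ty,tz cm",d.round(2),"q",s["joint_pos"].round(2),"F",np.round(s["wrist_force"],1), "wz",None if yaw is None else round(-(yaw-ya),2))
E
python3 -c "
from h import *
go(.591,.018,.18,93.9)"
```

```text
t 0.1 grasp [0.2357 0.524  0.2489] jaw yaw 65.77 zax [-0.001 -0.001 -1.   ] gap 0.0857 -> tx,ty,tz cm [-53.16 -31.55   6.93] q [1.01 0.31 0.05 1.3  0.   1.43] F [0.1 1.2 0. ] wz -28.13
```

All keys are needed in each row.

{"api": "carry_out", "payload": {
  "motion": [
    {"jaw":1,"tx":0,"ty":0,"tz":0,"wx":0,"wy":0,"wz":-9.4},
    {"jaw":1,"tx":0,"ty":0,"tz":0,"wx":0,"wy":0,"wz":-9.4},
    {"jaw":1,"tx":0,"ty":0,"tz":0,"wx":0,"wy":0,"wz":-9.3},
    {"jaw":1,"tx":0,"ty":0,"tz":0,"wx":0,"wy":0,"wz":0}
  ]
}}

```text
clock: 0.6
tcp_pos: [0.2359, 0.5243, 0.4043]
orientation: [-0.0, -0.033, 0.999, -0.0]
wrist_force: [-0.3, 0.2, 0.7]
finger_gap: 0.0854
```

```bash
python3 -c "
from h import *
go(.591,.018,.185,93.9)"
```

```text
t 0.6 grasp [0.2358 0.5242 0.2493] jaw yaw 93.78 zax [-0.    -0.001 -1.   ] gap 0.0854 -> tx,ty,tz cm [-32.11 -52.84   6.45] q [ 1.01  0.31  0.05  1.3  -0.    0.94] F [-0.3  0.2  0.7] wz -0.12
```

{"api": "carry_out", "payload": {
  "motion": [
    {"jaw":1,"tx":-2,"ty":-3.3,"tz":0.4,"wx":0,"wy":0,"wz":0},
    {"jaw":1,"tx":-2,"ty":-3.3,"tz":0.4,"wx":0,"wy":0,"wz":0},
    {"jaw":1,"tx":-2,"ty":-3.3,"tz":0.4,"wx":0,"wy":0,"wz":0},
    {"jaw":1,"tx":-2,"ty":-3.3,"tz":0.4,"wx":0,"wy":0,"wz":0},
    {"jaw":1,"tx":-2,"ty":-3.3,"tz":0.4,"wx":0,"wy":0,"wz":0},
    {"jaw":1,"tx":-2,"ty":-3.3,"tz":0.4,"wx":0,"wy":0,"wz":0},
    {"jaw":1,"tx":-2,"ty":-3.3,"tz":0.4,"wx":0,"wy":0,"wz":0},
    {"jaw":1,"tx":-2,"ty":-3.3,"tz":0.4,"wx":0,"wy":0,"wz":0},
    {"jaw":1,"tx":-2,"ty":-3.3,"tz":0.4,"wx":0,"wy":0,"wz":0},
    {"jaw":1,"tx":-2,"ty":-3.3,"tz":0.4,"wx":0,"wy":0,"wz":0},
    {"jaw":1,"tx":-2,"ty":-3.3,"tz":0.4,"wx":0,"wy":0,"wz":0},
    {"jaw":1,"tx":-2,"ty":-3.3,"tz":0.4,"wx":0,"wy":0,"wz":0},
    {"jaw":1,"tx":-2,"ty":-3.3,"tz":0.4,"wx":0,"wy":0,"wz":0},
    {"jaw":1,"tx":-2,"ty":-3.3,"tz":0.4,"wx":0,"wy":0,"wz":0},
    {"jaw":1,"tx":-2,"ty":-3.3,"tz":0.4,"wx":0,"wy":0,"wz":0},
    {"jaw":1,"tx":-2,"ty":-3.3,"tz":0.4,"wx":0,"wy":0,"wz":0},
    {"jaw":1,"tx":0,"ty":0,"tz":0,"wx":0,"wy":0,"wz":0},
    {"jaw":1,"tx":0,"ty":0,"tz":0,"wx":0,"wy":0,"wz":0}
  ]
}}

```text
clock: 2.85
tcp_pos: [0.5906, 0.0193, 0.3403]
orientation: [-0.001, -0.033, 0.999, 0.0]
wrist_force: [-0.3, 1.0, 0.1]
finger_gap: 0.0857
```

```bash
python3 -c "
from h import *
go(.591,.018,.066,93.9)
cv2.imwrite('pics/s3.png',eyes.read_camera('side'))"
```

```text
t 2.85 grasp [0.5904 0.0194 0.1853] jaw yaw 93.76 zax [-0.001  0.001 -1.   ] gap 0.0857 -> tx,ty,tz cm [-0.07 -0.15 11.93] q [-0.1   0.37 -0.03  1.17  0.   -0.17] F [-0.3  1.   0.1] wz -0.14
```

View pics/s3.png

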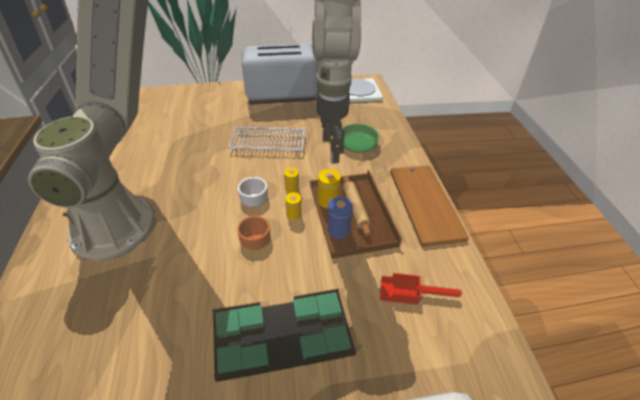

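The gripper is above the yellow canister, with the fingers at (335,150). Descend and grip.

{"api": "carry_out", "payload": {
  "motion": [
    {"jaw":1,"tx":-0.1,"ty":-0.1,"tz":1.7,"wx":0,"wy":0,"wz":0},
    {"jaw":1,"tx":0,"ty":0,"tz":1.7,"wx":0,"wy":0,"wz":0},
    {"jaw":1,"tx":0,"ty":0,"tz":1.7,"wx":0,"wy":0,"wz":0},
    {"jaw":1,"tx":0,"ty":0,"tz":1.7,"wx":0,"wy":0,"wz":0},
    {"jaw":1,"tx":0,"ty":0,"tz":1.7,"wx":0,"wy":0,"wz":0},
    {"jaw":1,"tx":0,"ty":0,"tz":1.7,"wx":0,"wy":0,"wz":0},
    {"jaw":1,"tx":0,"ty":0,"tz":1.7,"wx":0,"wy":0,"wz":0},
    {"jaw":1,"tx":0,"ty":0,"tz":0,"wx":0,"wy":0,"wz":0},
    {"jaw":1,"tx":0,"ty":0,"tz":0,"wx":0,"wy":0,"wz":0},
    {"jaw":-1,"tx":0,"ty":0,"tz":0,"wx":0,"wy":0,"wz":0},
    {"jaw":-1,"tx":0,"ty":0,"tz":0,"wx":0,"wy":0,"wz":0},
    {"jaw":-1,"tx":0,"ty":0,"tz":0,"wx":0,"wy":0,"wz":0},
    {"jaw":-1,"tx":0,"ty":0,"tz":0,"wx":0,"wy":0,"wz":0},
    {"jaw":-1,"tx":0,"ty":0,"tz":0,"wx":0,"wy":0,"wz":0},
    {"jaw":-1,"tx":0,"ty":0,"tz":0,"wx":0,"wy":0,"wz":0}
  ],
  "force": 40
}}

```text
clock: 4.78
tcp_pos: [0.5925, 0.0182, 0.2227]
orientation: [0.001, -0.034, 0.999, -0.0]
wrist_force: [0.0, -1.4, 6.1]
finger_gap: 0.0588
```

```bash
python3 -c "
from h import *
go(.591,.018,.185,93.9)
cv2.imwrite('pics/s4.png',cv2.resize(eyes.read_camera('side')[100:270,230:410],None,fx=3.4,fy=3.4))"
```

```text
t 4.78 grasp [0.5928 0.0181 0.0677] jaw yaw 93.86 zax [ 0.002 -0.    -1.   ] gap 0.0588 -> tx,ty,tz cm [  0.16  -0.   -11.74] q [-0.1   0.46 -0.2   0.91 -0.   -0.17] F [ 0.  -1.4  6.1] wz -0.04
```

View pics/s4.png

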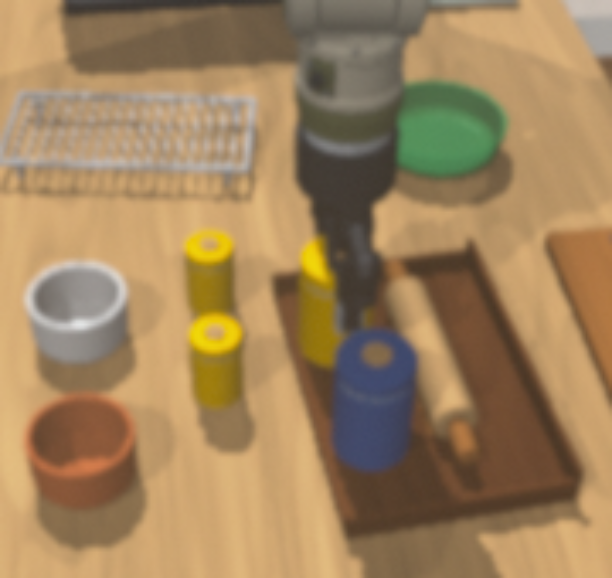

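The yellow canister is gripped (gap 58.8 mm) and still upright at (328,190) in the full image. Lift it.

{"api": "carry_out", "payload": {
  "motion": [
    {"jaw":-1,"tx":0,"ty":0,"tz":-1,"wx":0,"wy":0,"wz":0},
    {"jaw":-1,"tx":0,"ty":0,"tz":-2,"wx":0,"wy":0,"wz":0},
    {"jaw":-1,"tx":0,"ty":0,"tz":-2,"wx":0,"wy":0,"wz":0},
    {"jaw":-1,"tx":0,"ty":0,"tz":-2,"wx":0,"wy":0,"wz":0},
    {"jaw":-1,"tx":0,"ty":0,"tz":-2,"wx":0,"wy":0,"wz":0},
    {"jaw":-1,"tx":0,"ty":0,"tz":-2,"wx":0,"wy":0,"wz":0},
    {"jaw":-1,"tx":0,"ty":0,"tz":-1,"wx":0,"wy":0,"wz":0},
    {"jaw":-1,"tx":0,"ty":0,"tz":0,"wx":0,"wy":0,"wz":0},
    {"jaw":-1,"tx":0,"ty":0,"tz":0,"wx":0,"wy":0,"wz":0}
  ]
}}

```text
clock: 5.95
tcp_pos: [0.5916, 0.0183, 0.3407]
orientation: [-0.001, -0.034, 0.999, 0.0]
wrist_force: [0.2, 0.1, -3.0]
finger_gap: 0.0587
```

```bash
python3 -c "
from h import *
go(.377,.334,.185,93.9)"
```

```text
t 5.95 grasp [0.5914 0.0184 0.1857] jaw yaw 93.87 zax [-0.002  0.    -1.   ] gap 0.0587 -> tx,ty,tz cm [19.25 32.94  0.12] q [-0.1   0.37 -0.03  1.17  0.   -0.17] F [ 0.2  0.1 -3. ] wz -0.03
```

{"api": "carry_out", "payload": {
  "motion": [
    {"jaw":-1,"tx":1,"ty":1.5,"tz":0,"wx":0,"wy":0,"wz":0},
    {"jaw":-1,"tx":1.75,"ty":3,"tz":0,"wx":0,"wy":0,"wz":0},
    {"jaw":-1,"tx":1.75,"ty":3,"tz":0,"wx":0,"wy":0,"wz":0},
    {"jaw":-1,"tx":1.75,"ty":3,"tz":0,"wx":0,"wy":0,"wz":0},
    {"jaw":-1,"tx":1.75,"ty":3,"tz":0,"wx":0,"wy":0,"wz":0},
    {"jaw":-1,"tx":1.75,"ty":3,"tz":0,"wx":0,"wy":0,"wz":0},
    {"jaw":-1,"tx":1.75,"ty":3,"tz":0,"wx":0,"wy":0,"wz":0},
    {"jaw":-1,"tx":1.75,"ty":3,"tz":0,"wx":0,"wy":0,"wz":0},
    {"jaw":-1,"tx":1.75,"ty":3,"tz":0,"wx":0,"wy":0,"wz":0},
    {"jaw":-1,"tx":1.75,"ty":3,"tz":0,"wx":0,"wy":0,"wz":0},
    {"jaw":-1,"tx":1.75,"ty":3,"tz":0,"wx":0,"wy":0,"wz":0},
    {"jaw":-1,"tx":0.75,"ty":1.5,"tz":0,"wx":0,"wy":0,"wz":0},
    {"jaw":-1,"tx":0,"ty":0,"tz":0,"wx":0,"wy":0,"wz":0},
    {"jaw":-1,"tx":0,"ty":0,"tz":0,"wx":0,"wy":0,"wz":0}
  ]
}}

```text
clock: 7.7
tcp_pos: [0.3777, 0.3342, 0.3416]
orientation: [0.0, -0.034, 0.999, -0.0]
wrist_force: [-0.4, -0.6, -1.8]
finger_gap: 0.0589
```

```bash
python3 -c "
from h import *
go(.377,.334,.085,93.9)"
```

```text
t 7.7 grasp [0.3777 0.3341 0.1866] jaw yaw 93.86 zax [ 0. -0. -1.] gap 0.0589 -> tx,ty,tz cm [ 0.07  0.   10.16] q [ 0.57  0.21 -0.25  1.11 -0.    0.5 ] F [-0.4 -0.6 -1.8] wz -0.04
```

{"api": "carry_out", "payload": {
  "motion": [
    {"jaw":-1,"tx":0,"ty":0,"tz":1,"wx":0,"wy":0,"wz":0},
    {"jaw":-1,"tx":0,"ty":0,"tz":2,"wx":0,"wy":0,"wz":0},
    {"jaw":-1,"tx":0,"ty":0,"tz":2,"wx":0,"wy":0,"wz":0},
    {"jaw":-1,"tx":0,"ty":0,"tz":2,"wx":0,"wy":0,"wz":0},
    {"jaw":-1,"tx":0,"ty":0,"tz":1.5,"wx":0,"wy":0,"wz":0},
    {"jaw":-1,"tx":0,"ty":0,"tz":1,"wx":0,"wy":0,"wz":0},
    {"jaw":-1,"tx":0,"ty":0,"tz":0.5,"wx":0,"wy":0,"wz":0},
    {"jaw":-1,"tx":0,"ty":0,"tz":0,"wx":0,"wy":0,"wz":0},
    {"jaw":-1,"tx":0,"ty":0,"tz":0,"wx":0,"wy":0,"wz":0}
  ]
}}

```text
clock: 8.82
tcp_pos: [0.3779, 0.3347, 0.2423]
orientation: [0.001, -0.034, 0.999, 0.0]
wrist_force: [-0.5, 0.1, -1.7]
finger_gap: 0.0584
```

{"api": "carry_out", "payload": {
  "motion": [
    {"jaw":-1,"tx":0,"ty":0,"tz":0.2,"wx":0,"wy":0,"wz":0},
    {"jaw":-1,"tx":0,"ty":0,"tz":0,"wx":0,"wy":0,"wz":0}
  ]
}}

```text
clock: 9.07
tcp_pos: [0.3776, 0.3346, 0.2399]
orientation: [0.0, -0.034, 0.999, 0.0]
wrist_force: [0.0, -0.3, -2.7]
finger_gap: 0.0585
```

```bash
python3 -c "
from h import *
go(.377,.334,.083,93.9)
cv2.imwrite('pics/s5.png',cv2.resize(eyes.read_camera('side')[60:200,200:360],None,fx=4,fy=4))"
```

```text
t 9.07 grasp [0.3777 0.3346 0.0849] jaw yaw 93.88 zax [ 0.  0. -1.] gap 0.0585 -> tx,ty,tz cm [ 0.07 -0.06  0.19] q [ 0.57  0.29 -0.41  0.87  0.    0.5 ] F [ 0.  -0.3 -2.7] wz -0.02
```

View pics/s5.png

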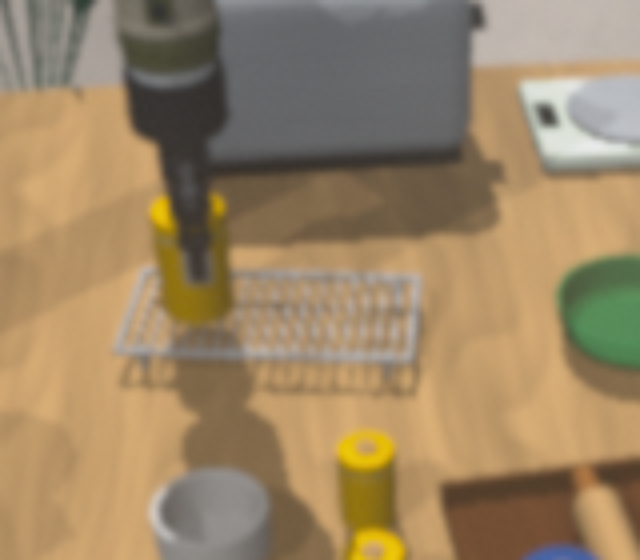

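The yellow canister is over the rack's near slot, hovering about 2 mm up. Lower it slightly, release and rise.

{"api": "carry_out", "payload": {
  "motion": [
    {"jaw":-1,"tx":0,"ty":0,"tz":0.2,"wx":0,"wy":0,"wz":0},
    {"jaw":-1,"tx":0,"ty":0,"tz":0.1,"wx":0,"wy":0,"wz":0},
    {"jaw":-1,"tx":0,"ty":0,"tz":0,"wx":0,"wy":0,"wz":0}
  ]
}}

```text
clock: 9.5
tcp_pos: [0.3776, 0.3346, 0.2376]
orientation: [0.0, -0.034, 0.999, 0.0]
wrist_force: [-1.9, -1.1, 5.5]
finger_gap: 0.0585
```

{"api": "carry_out", "payload": {
  "motion": [
    {"jaw":1,"tx":0,"ty":0,"tz":0,"wx":0,"wy":0,"wz":0},
    {"jaw":1,"tx":0,"ty":0,"tz":0,"wx":0,"wy":0,"wz":0},
    {"jaw":1,"tx":0,"ty":0,"tz":0,"wx":0,"wy":0,"wz":0},
    {"jaw":1,"tx":0,"ty":0,"tz":0,"wx":0,"wy":0,"wz":0},
    {"jaw":1,"tx":0,"ty":0,"tz":-1,"wx":0,"wy":0,"wz":0},
    {"jaw":1,"tx":0,"ty":0,"tz":-1.5,"wx":0,"wy":0,"wz":0},
    {"jaw":1,"tx":0,"ty":0,"tz":-2,"wx":0,"wy":0,"wz":0},
    {"jaw":1,"tx":0,"ty":0,"tz":-2,"wx":0,"wy":0,"wz":0},
    {"jaw":1,"tx":0,"ty":0,"tz":-2,"wx":0,"wy":0,"wz":0},
    {"jaw":1,"tx":0,"ty":0,"tz":-2,"wx":0,"wy":0,"wz":0},
    {"jaw":1,"tx":0,"ty":0,"tz":0,"wx":0,"wy":0,"wz":0}
  ]
}}

```text
clock: 10.88
tcp_pos: [0.3782, 0.3349, 0.3443]
orientation: [0.002, -0.034, 0.999, 0.001]
wrist_force: [0.5, 0.3, 0.9]
finger_gap: 0.085
```

```bash
python3 -c "
from h import *
go(.601,-.092,.187,93.9)
cv2.imwrite('pics/s6.png',cv2.resize(eyes.read_camera('side')[60:270,200:400],None,fx=2.8,fy=2.8))"
```

```text
t 10.88 grasp [0.3789 0.3354 0.1893] jaw yaw 93.88 zax [ 0.004  0.003 -1.   ] gap 0.085 -> tx,ty,tz cm [-19.27 -44.14   0.2 ] q [ 0.57  0.2  -0.25  1.11  0.    0.5 ] F [0.5 0.3 0.9] wz -0.02
```

View pics/s6.png

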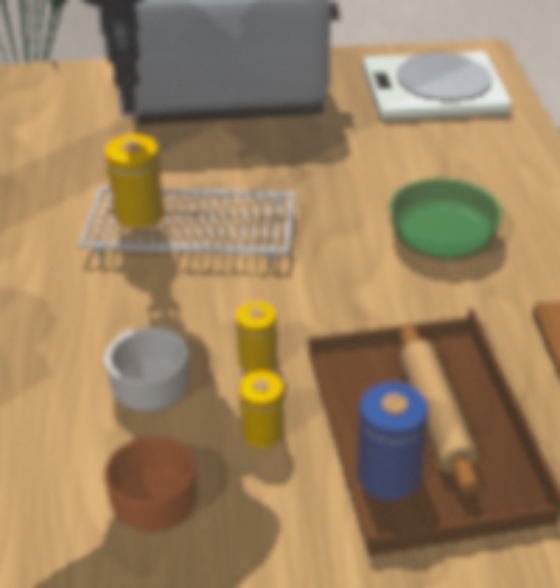

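Yellow stands upright on the rack, at (134,180) in the crop. Next, blue.

{"api": "carry_out", "payload": {
  "motion": [
    {"jaw":1,"tx":-1.4,"ty":-3.2,"tz":0,"wx":0,"wy":0,"wz":0},
    {"jaw":1,"tx":-1.4,"ty":-3.2,"tz":0,"wx":0,"wy":0,"wz":0},
    {"jaw":1,"tx":-1.4,"ty":-3.2,"tz":0,"wx":0,"wy":0,"wz":0},
    {"jaw":1,"tx":-1.4,"ty":-3.2,"tz":0,"wx":0,"wy":0,"wz":0},
    {"jaw":1,"tx":-1.4,"ty":-3.2,"tz":0,"wx":0,"wy":0,"wz":0},
    {"jaw":1,"tx":-1.4,"ty":-3.2,"tz":0,"wx":0,"wy":0,"wz":0},
    {"jaw":1,"tx":-1.4,"ty":-3.2,"tz":0,"wx":0,"wy":0,"wz":0},
    {"jaw":1,"tx":-1.4,"ty":-3.2,"tz":0,"wx":0,"wy":0,"wz":0},
    {"jaw":1,"tx":-1.4,"ty":-3.2,"tz":0,"wx":0,"wy":0,"wz":0},
    {"jaw":1,"tx":-1.4,"ty":-3.2,"tz":0,"wx":0,"wy":0,"wz":0},
    {"jaw":1,"tx":-1.4,"ty":-3.2,"tz":0,"wx":0,"wy":0,"wz":0},
    {"jaw":1,"tx":-1.4,"ty":-3.2,"tz":0,"wx":0,"wy":0,"wz":0},
    {"jaw":1,"tx":-1.4,"ty":-3.2,"tz":0,"wx":0,"wy":0,"wz":0},
    {"jaw":1,"tx":-1,"ty":-2.5,"tz":0,"wx":0,"wy":0,"wz":0},
    {"jaw":1,"tx":0,"ty":0,"tz":0,"wx":0,"wy":0,"wz":0},
    {"jaw":1,"tx":0,"ty":0,"tz":0,"wx":0,"wy":0,"wz":0}
  ]
}}

```text
clock: 12.92
tcp_pos: [0.5984, -0.092, 0.3409]
orientation: [-0.001, -0.034, 0.999, 0.001]
wrist_force: [0.1, 0.2, 0.1]
finger_gap: 0.0853
```

```bash
python3 -c "
from h import *
go(.601,-.092,.067,93.9)"
```

```text
t 12.93 grasp [ 0.5982 -0.0919  0.1859] jaw yaw 93.88 zax [-0.002  0.001 -1.   ] gap 0.0853 -> tx,ty,tz cm [-0.3  -0.04 11.88] q [-0.29  0.4   0.01  1.19  0.   -0.35] F [0.1 0.2 0.1] wz -0.02
```

{"api": "carry_out", "payload": {
  "motion": [
    {"jaw":1,"tx":-0.2,"ty":0,"tz":1.7,"wx":0,"wy":0,"wz":0},
    {"jaw":1,"tx":-0.1,"ty":0,"tz":1.7,"wx":0,"wy":0,"wz":0},
    {"jaw":1,"tx":0,"ty":0,"tz":1.7,"wx":0,"wy":0,"wz":0},
    {"jaw":1,"tx":0,"ty":0,"tz":1.7,"wx":0,"wy":0,"wz":0},
    {"jaw":1,"tx":0,"ty":0,"tz":1.7,"wx":0,"wy":0,"wz":0},
    {"jaw":1,"tx":0,"ty":0,"tz":1.7,"wx":0,"wy":0,"wz":0},
    {"jaw":1,"tx":0,"ty":0,"tz":1.6,"wx":0,"wy":0,"wz":0},
    {"jaw":1,"tx":0,"ty":0,"tz":0,"wx":0,"wy":0,"wz":0},
    {"jaw":1,"tx":0,"ty":0,"tz":0,"wx":0,"wy":0,"wz":0},
    {"jaw":-1,"tx":0,"ty":0,"tz":0,"wx":0,"wy":0,"wz":0},
    {"jaw":-1,"tx":0,"ty":0,"tz":0,"wx":0,"wy":0,"wz":0},
    {"jaw":-1,"tx":0,"ty":0,"tz":0,"wx":0,"wy":0,"wz":0},
    {"jaw":-1,"tx":0,"ty":0,"tz":0,"wx":0,"wy":0,"wz":0},
    {"jaw":-1,"tx":0,"ty":0,"tz":0,"wx":0,"wy":0,"wz":0},
    {"jaw":-1,"tx":0,"ty":0,"tz":0,"wx":0,"wy":0,"wz":0}
  ]
}}

```text
clock: 14.8
tcp_pos: [0.6025, -0.0925, 0.2249]
orientation: [0.001, -0.034, 0.999, -0.0]
wrist_force: [-0.8, -1.0, 5.7]
finger_gap: 0.0589
```

```bash
python3 -c "
from h import *
go(.601,-.092,.187,93.9)"
```

```text
t 14.8 grasp [ 0.6028 -0.0926  0.0699] jaw yaw 93.87 zax [ 0.002 -0.001 -1.   ] gap 0.0589 -> tx,ty,tz cm [  0.15   0.06 -11.71] q [-0.28  0.49 -0.15  0.93  0.   -0.35] F [-0.8 -1.   5.7] wz -0.03
```

{"api": "carry_out", "payload": {
  "motion": [
    {"jaw":-1,"tx":0,"ty":0,"tz":-1,"wx":0,"wy":0,"wz":0},
    {"jaw":-1,"tx":0,"ty":0,"tz":-2,"wx":0,"wy":0,"wz":0},
    {"jaw":-1,"tx":0,"ty":0,"tz":-2,"wx":0,"wy":0,"wz":0},
    {"jaw":-1,"tx":0,"ty":0,"tz":-2,"wx":0,"wy":0,"wz":0},
    {"jaw":-1,"tx":0,"ty":0,"tz":-2,"wx":0,"wy":0,"wz":0},
    {"jaw":-1,"tx":0,"ty":0,"tz":-2,"wx":0,"wy":0,"wz":0},
    {"jaw":-1,"tx":0,"ty":0,"tz":-2,"wx":0,"wy":0,"wz":0},
    {"jaw":-1,"tx":0,"ty":0,"tz":-1,"wx":0,"wy":0,"wz":0},
    {"jaw":-1,"tx":0,"ty":0,"tz":0,"wx":0,"wy":0,"wz":0},
    {"jaw":-1,"tx":0,"ty":0,"tz":0,"wx":0,"wy":0,"wz":0}
  ]
}}

```text
clock: 16.05
tcp_pos: [0.6017, -0.0922, 0.3626]
orientation: [-0.001, -0.034, 0.999, 0.0]
wrist_force: [0.0, -0.7, -3.4]
finger_gap: 0.0594
```

```bash
python3 -c "
from h import *
go(.495,.314,.205,93.9)"
```

```text
t 16.05 grasp [ 0.6014 -0.0921  0.2076] jaw yaw 93.88 zax [-0.002  0.001 -1.   ] gap 0.0594 -> tx,ty,tz cm [ 7.87 41.24  0.31] q [-0.28  0.39  0.06  1.24  0.   -0.35] F [ 0.  -0.7 -3.4] wz -0.02
```

{"api": "carry_out", "payload": {
  "motion": [
    {"jaw":-1,"tx":0.3,"ty":1.6,"tz":0,"wx":0,"wy":0,"wz":0},
    {"jaw":-1,"tx":0.6,"ty":3,"tz":0,"wx":0,"wy":0,"wz":0},
    {"jaw":-1,"tx":0.6,"ty":3,"tz":0,"wx":0,"wy":0,"wz":0},
    {"jaw":-1,"tx":0.6,"ty":3,"tz":0,"wx":0,"wy":0,"wz":0},
    {"jaw":-1,"tx":0.6,"ty":3,"tz":0,"wx":0,"wy":0,"wz":0},
    {"jaw":-1,"tx":0.6,"ty":3,"tz":0,"wx":0,"wy":0,"wz":0},
    {"jaw":-1,"tx":0.6,"ty":3,"tz":0,"wx":0,"wy":0,"wz":0},
    {"jaw":-1,"tx":0.6,"ty":3,"tz":0,"wx":0,"wy":0,"wz":0},
    {"jaw":-1,"tx":0.6,"ty":3,"tz":0,"wx":0,"wy":0,"wz":0},
    {"jaw":-1,"tx":0.6,"ty":3,"tz":0,"wx":0,"wy":0,"wz":0},
    {"jaw":-1,"tx":0.6,"ty":3,"tz":0,"wx":0,"wy":0,"wz":0},
    {"jaw":-1,"tx":0.6,"ty":3,"tz":0,"wx":0,"wy":0,"wz":0},
    {"jaw":-1,"tx":0.6,"ty":3,"tz":0,"wx":0,"wy":0,"wz":0},
    {"jaw":-1,"tx":0.4,"ty":3,"tz":0,"wx":0,"wy":0,"wz":0},
    {"jaw":-1,"tx":0,"ty":0.6,"tz":0,"wx":0,"wy":0,"wz":0},
    {"jaw":-1,"tx":0,"ty":0,"tz":0,"wx":0,"wy":0,"wz":0},
    {"jaw":-1,"tx":0,"ty":0,"tz":0,"wx":0,"wy":0,"wz":0}
  ]
}}

```text
clock: 18.18
tcp_pos: [0.4952, 0.3129, 0.3635]
orientation: [-0.0, -0.033, 0.999, -0.0]
wrist_force: [0.8, -0.3, -4.0]
finger_gap: 0.0593
```

```bash
python3 -c "
from h import *
go(.495,.314,.085,93.9)"
```

```text
t 18.18 grasp [0.4952 0.3128 0.2085] jaw yaw 93.84 zax [-0. -0. -1.] gap 0.0593 -> tx,ty,tz cm [ 0.    0.12 12.35] q [ 0.43  0.35 -0.01  1.22 -0.    0.36] F [ 0.8 -0.3 -4. ] wz -0.06
```

{"api": "carry_out", "payload": {
  "motion": [
    {"jaw":-1,"tx":0,"ty":0.1,"tz":1,"wx":0,"wy":0,"wz":0},
    {"jaw":-1,"tx":0,"ty":0,"tz":2,"wx":0,"wy":0,"wz":0},
    {"jaw":-1,"tx":0,"ty":0,"tz":2,"wx":0,"wy":0,"wz":0},
    {"jaw":-1,"tx":0,"ty":0,"tz":2,"wx":0,"wy":0,"wz":0},
    {"jaw":-1,"tx":0,"ty":0,"tz":2,"wx":0,"wy":0,"wz":0},
    {"jaw":-1,"tx":0,"ty":0,"tz":1.7,"wx":0,"wy":0,"wz":0},
    {"jaw":-1,"tx":0,"ty":0,"tz":1,"wx":0,"wy":0,"wz":0},
    {"jaw":-1,"tx":0,"ty":0,"tz":0.5,"wx":0,"wy":0,"wz":0},
    {"jaw":-1,"tx":0,"ty":0,"tz":0,"wx":0,"wy":0,"wz":0},
    {"jaw":-1,"tx":0,"ty":0,"tz":0.2,"wx":0,"wy":0,"wz":0},
    {"jaw":-1,"tx":0,"ty":0,"tz":0,"wx":0,"wy":0,"wz":0}
  ]
}}

```text
clock: 19.55
tcp_pos: [0.4954, 0.3145, 0.2401]
orientation: [0.0, -0.034, 0.999, 0.0]
wrist_force: [-0.5, 0.1, -1.9]
finger_gap: 0.0592
```

{"api": "carry_out", "payload": {
  "motion": [
    {"jaw":-1,"tx":0,"ty":0,"tz":0.1,"wx":0,"wy":0,"wz":0},
    {"jaw":-1,"tx":0,"ty":0,"tz":0,"wx":0,"wy":0,"wz":0}
  ]
}}

```text
clock: 19.8
tcp_pos: [0.4953, 0.3146, 0.2399]
orientation: [0.001, -0.034, 0.999, 0.0]
wrist_force: [-2.0, -1.4, 4.6]
finger_gap: 0.0593
```

Contact (+4.6 N). Release and rise.

{"api": "carry_out", "payload": {
  "motion": [
    {"jaw":1,"tx":0,"ty":0,"tz":0,"wx":0,"wy":0,"wz":0},
    {"jaw":1,"tx":0,"ty":0,"tz":0,"wx":0,"wy":0,"wz":0},
    {"jaw":1,"tx":0,"ty":0,"tz":0,"wx":0,"wy":0,"wz":0},
    {"jaw":1,"tx":0,"ty":0,"tz":0,"wx":0,"wy":0,"wz":0},
    {"jaw":1,"tx":0,"ty":0,"tz":-1,"wx":0,"wy":0,"wz":0},
    {"jaw":1,"tx":0,"ty":0,"tz":-1.5,"wx":0,"wy":0,"wz":0},
    {"jaw":1,"tx":0,"ty":0,"tz":-2,"wx":0,"wy":0,"wz":0},
    {"jaw":1,"tx":0,"ty":0,"tz":-2,"wx":0,"wy":0,"wz":0},
    {"jaw":1,"tx":0,"ty":0,"tz":-2,"wx":0,"wy":0,"wz":0},
    {"jaw":1,"tx":0,"ty":0,"tz":-2,"wx":0,"wy":0,"wz":0},
    {"jaw":1,"tx":0,"ty":0,"tz":0,"wx":0,"wy":0,"wz":0}
  ]
}}

```text
clock: 21.18
tcp_pos: [0.4959, 0.3148, 0.3466]
orientation: [0.002, -0.034, 0.999, 0.001]
wrist_force: [0.0, 0.0, -0.2]
finger_gap: 0.0858
```

```bash
python3 -c "
from h import *
go(.661,-.024,.187,3.7)
cv2.imwrite('pics/s7.png',cv2.resize(eyes.read_camera('side')[60:270,200:400],None,fx=2.8,fy=2.8))
im=eyes.read_camera('top');np.save('pics/top7.npy',im);cv2.imwrite('pics/t7.png',cv2.resize(im[110:310,160:400],None,fx=3,fy=3))"
```

```text
t 21.18 grasp [0.4966 0.3151 0.1916] jaw yaw 93.88 zax [ 0.005  0.002 -1.   ] gap 0.0858 -> tx,ty,tz cm [-14.11 -34.95   0.46] q [ 0.43  0.36 -0.04  1.17  0.    0.36] F [ 0.   0.  -0.2] wz 90.18
```

View pics/s7.png

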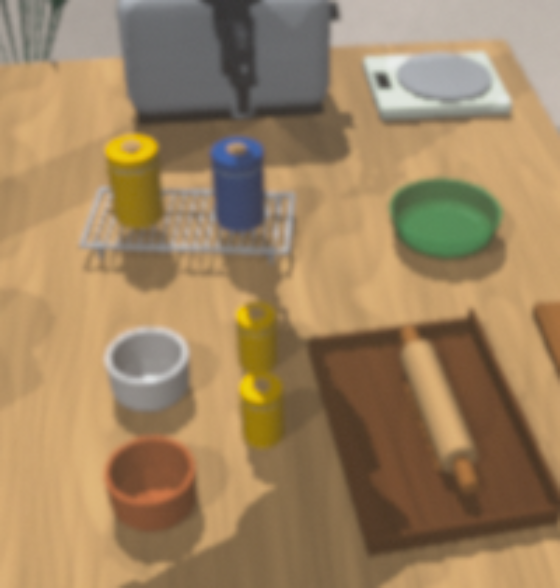

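View pics/t7.png

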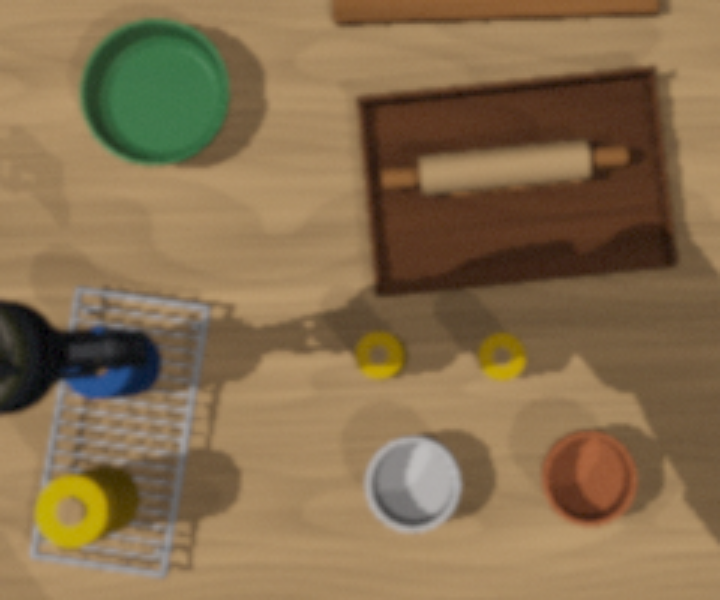

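Both canisters stand on the rack; in the crop of the side view, yellow is at (134,180) and blue at (238,183). The pin is undisturbed. Now that it is unoccluded I measure it again.

```bash
python3 - <<'E'
from h import *
np.set_printoptions(precision=4,suppress=True)
im=np.load("pics/top7.npy")
g=cv2.cvtColor(im,cv2.COLOR_BGR2HSV)
sub=np.zeros(im.shape[:2],np.uint8);sub[145:185,285:375]=1
m=((g[...,2]>120)&(sub>0)).astype(np.uint8)
k,l,st,ce=cv2.connectedComponentsWithStats(m)
i=1+st[1:,4].argmax();pts=np.argwhere(l==i)[:,::-1].astype(np.float32);r=cv2.minAreaRect(pts);print(st[i],ce[i],r)
B=cv2.boxPoints(r);W=np.array([onz("top",p,.03) for p in B]);print(W,W.mean(0))
print(onz("top",r[0],.03),[np.linalg.norm(W[j]-W[j-1]) for j in range(4)])
a=onz("top",(160+381/3-.33,110+180/3-.33),.028);b=onz("top",(160+628/3-.33,110+156/3-.33),.028);print(a,b,(a+b)/2,np.linalg.norm(a-b),np.degrees(np.arctan2(*(a-b)[[1,0]])))
E
```

```text
[288 158  69  17 719] [325.3602 165.7636] ((322.11236572265625, 166.67977905273438), (13.036251068115234, 68.7365951538086), 84.5596694946289)
[[ 0.6683  0.0857  0.03  ]
 [ 0.6804 -0.0983  0.03  ]
 [ 0.6451 -0.1003  0.03  ]
 [ 0.6331  0.0832  0.03  ]] [ 0.6567 -0.0074  0.03  ]
[ 0.6567 -0.0075  0.03  ] [np.float64(0.03532134202719367), np.float64(0.18444742554654914), np.float64(0.03529252756920723), np.float64(0.18392852535513082)]
[0.6519 0.0879 0.028 ] [ 0.6668 -0.1337  0.028 ] [ 0.6593 -0.0229  0.028 ] 0.22206021299477768 93.85375740129174
```

{"api": "carry_out", "payload": {
  "motion": [
    {"jaw":1,"tx":0,"ty":0,"tz":0,"wx":0,"wy":0,"wz":10},
    {"jaw":1,"tx":0,"ty":0,"tz":0,"wx":0,"wy":0,"wz":10},
    {"jaw":1,"tx":0,"ty":0,"tz":0,"wx":0,"wy":0,"wz":10},
    {"jaw":1,"tx":0,"ty":0,"tz":0,"wx":0,"wy":0,"wz":10},
    {"jaw":1,"tx":0,"ty":0,"tz":0,"wx":0,"wy":0,"wz":10},
    {"jaw":1,"tx":0,"ty":0,"tz":0,"wx":0,"wy":0,"wz":10},
    {"jaw":1,"tx":0,"ty":0,"tz":0,"wx":0,"wy":0,"wz":10},
    {"jaw":1,"tx":0,"ty":0,"tz":0,"wx":0,"wy":0,"wz":10},
    {"jaw":1,"tx":0,"ty":0,"tz":0,"wx":0,"wy":0,"wz":10},
    {"jaw":1,"tx":0,"ty":0,"tz":0,"wx":0,"wy":0,"wz":0.1},
    {"jaw":1,"tx":0,"ty":0,"tz":0,"wx":0,"wy":0,"wz":0}
  ]
}}

```text
clock: 22.65
tcp_pos: [0.4951, 0.3144, 0.3431]
orientation: [-0.0, 0.682, 0.731, -0.0]
wrist_force: [-0.0, 0.5, -0.1]
finger_gap: 0.0851
```

```bash
python3 -c "
from h import *
go(.661,-.024,.187,3.7)"
```

```text
t 22.65 grasp [0.4949 0.3143 0.1881] jaw yaw 3.94 zax [-0.001 -0.    -1.   ] gap 0.0851 -> tx,ty,tz cm [-34.89  14.25   0.11] q [ 0.43  0.36 -0.04  1.17  0.    1.93] F [-0.   0.5 -0.1] wz 0.24
```

{"api": "carry_out", "payload": {
  "motion": [
    {"jaw":1,"tx":-2.9,"ty":1.2,"tz":0,"wx":0,"wy":0,"wz":0},
    {"jaw":1,"tx":-2.9,"ty":1.2,"tz":0,"wx":0,"wy":0,"wz":0},
    {"jaw":1,"tx":-2.9,"ty":1.2,"tz":0,"wx":0,"wy":0,"wz":0},
    {"jaw":1,"tx":-2.9,"ty":1.2,"tz":0,"wx":0,"wy":0,"wz":0},
    {"jaw":1,"tx":-2.9,"ty":1.2,"tz":0,"wx":0,"wy":0,"wz":0},
    {"jaw":1,"tx":-2.9,"ty":1.2,"tz":0,"wx":0,"wy":0,"wz":0},
    {"jaw":1,"tx":-2.9,"ty":1.2,"tz":0,"wx":0,"wy":0,"wz":0},
    {"jaw":1,"tx":-2.9,"ty":1.2,"tz":0,"wx":0,"wy":0,"wz":0},
    {"jaw":1,"tx":-2.9,"ty":1.2,"tz":0,"wx":0,"wy":0,"wz":0},
    {"jaw":1,"tx":-2.9,"ty":1.2,"tz":0,"wx":0,"wy":0,"wz":0},
    {"jaw":1,"tx":-2.9,"ty":1.2,"tz":0,"wx":0,"wy":0,"wz":0},
    {"jaw":1,"tx":-3,"ty":0.9,"tz":0,"wx":0,"wy":0,"wz":0.1},
    {"jaw":1,"tx":0,"ty":0,"tz":0,"wx":0,"wy":0,"wz":0},
    {"jaw":1,"tx":0,"ty":0,"tz":0,"wx":0,"wy":0,"wz":0}
  ]
}}

```text
clock: 24.4
tcp_pos: [0.6587, -0.0243, 0.3433]
orientation: [-0.001, 0.684, 0.73, -0.0]
wrist_force: [0.1, 0.0, 0.3]
finger_gap: 0.0852
```

```bash
python3 -c "
from h import *
go(.659,-.024,.034,3.8)"
```

```text
t 24.4 grasp [ 0.6585 -0.0243  0.1883] jaw yaw 3.73 zax [-0.001  0.001 -1.   ] gap 0.0852 -> tx,ty,tz cm [1.000e-02 6.000e-02 1.543e+01] q [-0.16  0.5   0.18  1.25  0.    1.35] F [0.1 0.  0.3] wz -0.07
```

{"api": "carry_out", "payload": {
  "motion": [
    {"jaw":1,"tx":0,"ty":0,"tz":2,"wx":0,"wy":0,"wz":0},
    {"jaw":1,"tx":0,"ty":0,"tz":2,"wx":0,"wy":0,"wz":0},
    {"jaw":1,"tx":0,"ty":0,"tz":2,"wx":0,"wy":0,"wz":0},
    {"jaw":1,"tx":0,"ty":0,"tz":2,"wx":0,"wy":0,"wz":0},
    {"jaw":1,"tx":0,"ty":0,"tz":2,"wx":0,"wy":0,"wz":0},
    {"jaw":1,"tx":0,"ty":0,"tz":2,"wx":0,"wy":0,"wz":0},
    {"jaw":1,"tx":0,"ty":0,"tz":1.5,"wx":0,"wy":0,"wz":0},
    {"jaw":1,"tx":0,"ty":0,"tz":1,"wx":0,"wy":0,"wz":0},
    {"jaw":1,"tx":0,"ty":0,"tz":0.7,"wx":0,"wy":0,"wz":0},
    {"jaw":1,"tx":0,"ty":0,"tz":0.3,"wx":0,"wy":0,"wz":0},
    {"jaw":1,"tx":0,"ty":0,"tz":0,"wx":0,"wy":0,"wz":0},
    {"jaw":1,"tx":0,"ty":0,"tz":0,"wx":0,"wy":0,"wz":0}
  ]
}}

```text
clock: 25.9
tcp_pos: [0.6592, -0.0246, 0.1892]
orientation: [0.0, 0.684, 0.729, 0.0]
wrist_force: [0.5, 0.3, -0.3]
finger_gap: 0.085
```

```bash
python3 -c "
from h import *
go(.659,-.024,.032,3.8)
cv2.imwrite('pics/s8.png',cv2.resize(eyes.read_camera('side')[120:270,290:430],None,fx=4,fy=4))"
```

```text
t 25.9 grasp [ 0.6593 -0.0246  0.0342] jaw yaw 3.67 zax [ 0.001 -0.    -1.   ] gap 0.085 -> tx,ty,tz cm [ 0.07 -0.03  0.22] q [-0.16  0.6  -0.04  0.92  0.    1.35] F [ 0.5  0.3 -0.3] wz -0.13
```

View pics/s8.png

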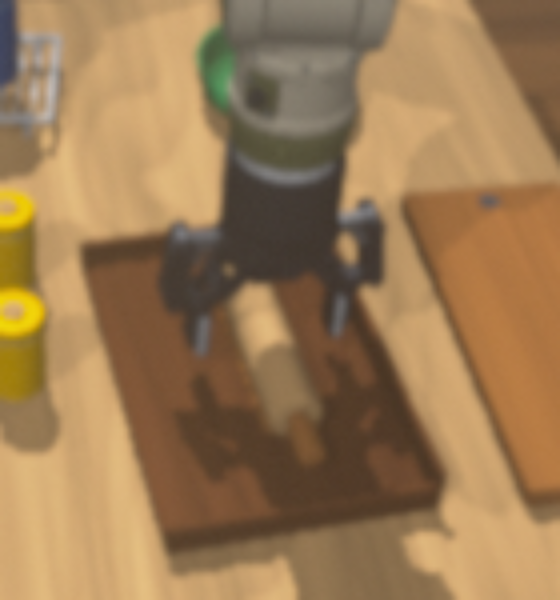

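The jaws straddle the pin well: fingers at about (200,330) and (340,310) in the crop, with the pin between. Go 2 mm lower and close.

{"api": "carry_out", "payload": {
  "motion": [
    {"jaw":1,"tx":0,"ty":0,"tz":0.2,"wx":0,"wy":0,"wz":0},
    {"jaw":0,"tx":0,"ty":0,"tz":0,"wx":0,"wy":0,"wz":0},
    {"jaw":-1,"tx":0,"ty":0,"tz":0,"wx":0,"wy":0,"wz":0},
    {"jaw":-1,"tx":0,"ty":0,"tz":0,"wx":0,"wy":0,"wz":0},
    {"jaw":-1,"tx":0,"ty":0,"tz":0,"wx":0,"wy":0,"wz":0},
    {"jaw":-1,"tx":0,"ty":0,"tz":0,"wx":0,"wy":0,"wz":0},
    {"jaw":-1,"tx":0,"ty":0,"tz":0,"wx":0,"wy":0,"wz":0},
    {"jaw":-1,"tx":0,"ty":0,"tz":0,"wx":0,"wy":0,"wz":0}
  ],
  "force": 50
}}

```text
clock: 26.95
tcp_pos: [0.6591, -0.0245, 0.187]
orientation: [0.0, 0.684, 0.729, 0.0]
wrist_force: [-0.4, -0.9, 2.8]
finger_gap: 0.0345
```

```bash
python3 -c "
from h import *
go(.659,-.024,.032,3.8)"
```

```text
t 26.95 grasp [ 0.6591 -0.0245  0.032 ] jaw yaw 3.68 zax [ 0.001  0.    -1.   ] gap 0.0345 -> tx,ty,tz cm [ 0.05 -0.01 -0.  ] q [-0.16  0.61 -0.05  0.92  0.    1.35] F [-0.4 -0.9  2.8] wz -0.12
```

{"api": "carry_out", "payload": {
  "motion": [
    {"jaw":-1,"tx":0,"ty":0,"tz":-0.5,"wx":0,"wy":0,"wz":0},
    {"jaw":-1,"tx":0,"ty":0,"tz":-1,"wx":0,"wy":0,"wz":0},
    {"jaw":-1,"tx":0,"ty":0,"tz":-1.5,"wx":0,"wy":0,"wz":0},
    {"jaw":-1,"tx":0,"ty":0,"tz":-2,"wx":0,"wy":0,"wz":0},
    {"jaw":-1,"tx":0,"ty":0,"tz":-2,"wx":0,"wy":0,"wz":0},
    {"jaw":-1,"tx":0,"ty":0,"tz":-2,"wx":0,"wy":0,"wz":0},
    {"jaw":-1,"tx":0,"ty":0,"tz":-2,"wx":0,"wy":0,"wz":0},
    {"jaw":-1,"tx":0,"ty":0,"tz":-2,"wx":0,"wy":0,"wz":0},
    {"jaw":-1,"tx":0,"ty":0,"tz":-1,"wx":0,"wy":0,"wz":0},
    {"jaw":-1,"tx":0,"ty":0,"tz":0,"wx":0,"wy":0,"wz":0},
    {"jaw":-1,"tx":0,"ty":0,"tz":0,"wx":0,"wy":0,"wz":0}
  ]
}}

```text
clock: 28.32
tcp_pos: [0.6586, -0.0245, 0.3259]
orientation: [-0.001, 0.684, 0.729, -0.0]
wrist_force: [-0.3, 0.3, -3.1]
finger_gap: 0.0345
```

```bash
python3 - <<'E'
from h import *
go(.4335,-.357,.172,93.7)
im=eyes.read_camera('side');np.save('pics/side9.npy',im);cv2.imwrite('pics/s9.png',cv2.resize(im[80:270,270:450],None,fx=3,fy=3))
im=eyes.read_camera('top');np.save('pics/top9.npy',im);cv2.imwrite('pics/t9.png',cv2.resize(im[110:310,260:500],None,fx=3,fy=3))
E
```

```text
t 28.32 grasp [ 0.6584 -0.0245  0.1709] jaw yaw 3.67 zax [-0.001  0.    -1.   ] gap 0.0345 -> tx,ty,tz cm [-31.74 -24.58  -0.09] q [-0.16  0.51  0.15  1.21  0.    1.35] F [-0.3  0.3 -3.1] wz -90.03
```

View pics/s9.png

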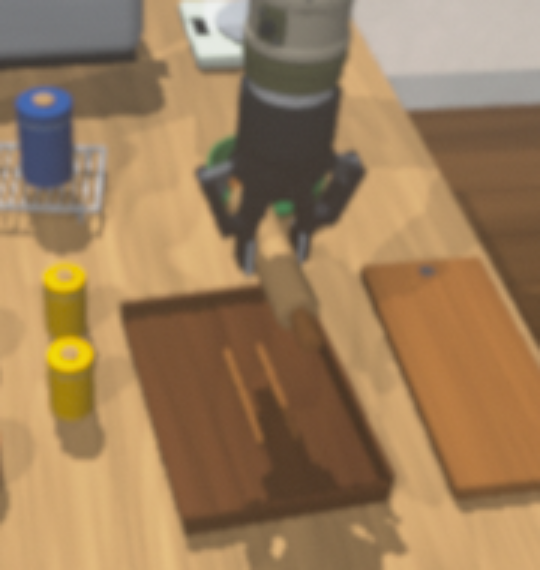

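View pics/t9.png

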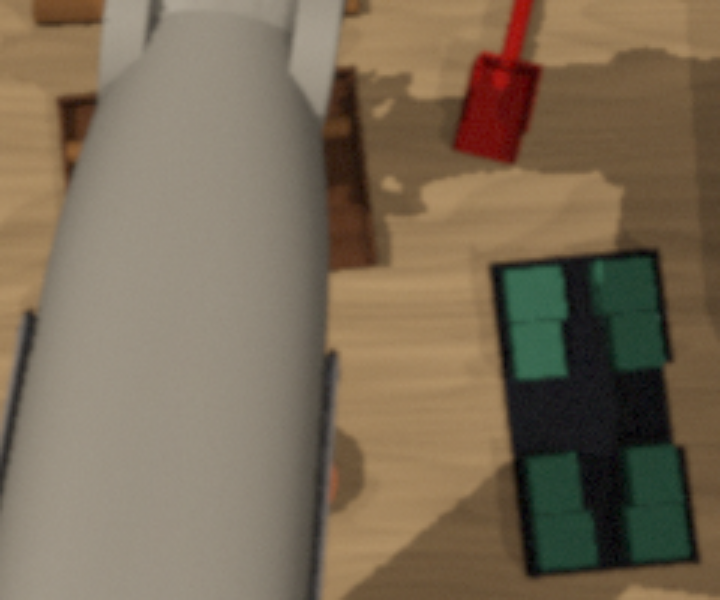

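The pin is lifted cleanly. The empty strips show at (250,390) in the crop, and the wrist carries 3 N. Turn by −90° and then translate.

{"api": "carry_out", "payload": {
  "motion": [
    {"jaw":-1,"tx":0,"ty":0,"tz":0,"wx":0,"wy":0,"wz":-5},
    {"jaw":-1,"tx":0,"ty":0,"tz":0,"wx":0,"wy":0,"wz":-8},
    {"jaw":-1,"tx":0,"ty":0,"tz":0,"wx":0,"wy":0,"wz":-8},
    {"jaw":-1,"tx":0,"ty":0,"tz":0,"wx":0,"wy":0,"wz":-8},
    {"jaw":-1,"tx":0,"ty":0,"tz":0,"wx":0,"wy":0,"wz":-8},
    {"jaw":-1,"tx":0,"ty":0,"tz":0,"wx":0,"wy":0,"wz":-8},
    {"jaw":-1,"tx":0,"ty":0,"tz":0,"wx":0,"wy":0,"wz":-8},
    {"jaw":-1,"tx":0,"ty":0,"tz":0,"wx":0,"wy":0,"wz":-8},
    {"jaw":-1,"tx":0,"ty":0,"tz":0,"wx":0,"wy":0,"wz":-8},
    {"jaw":-1,"tx":0,"ty":0,"tz":0,"wx":0,"wy":0,"wz":-8},
    {"jaw":-1,"tx":0,"ty":0,"tz":0,"wx":0,"wy":0,"wz":-8},
    {"jaw":-1,"tx":0,"ty":0,"tz":0,"wx":0,"wy":0,"wz":-5},
    {"jaw":-1,"tx":0,"ty":0,"tz":0,"wx":0,"wy":0,"wz":0},
    {"jaw":-1,"tx":0,"ty":0,"tz":0,"wx":0,"wy":0,"wz":0}
  ]
}}

```text
clock: 30.18
tcp_pos: [0.6588, -0.0245, 0.3262]
orientation: [-0.0, -0.031, 1.0, 0.0]
wrist_force: [-0.6, -0.3, -2.3]
finger_gap: 0.0346
```

```bash
python3 - <<'E'
from h import *
go(.4335,-.357,.172,93.7)
E
```

```text
t 30.18 grasp [ 0.6587 -0.0245  0.1712] jaw yaw 93.59 zax [-0.001  0.    -1.   ] gap 0.0346 -> tx,ty,tz cm [ 24.56 -31.78  -0.07] q [-0.16  0.51  0.15  1.21  0.   -0.22] F [-0.6 -0.3 -2.3] wz -0.11
```

{"api": "carry_out", "payload": {
  "motion": [
    {"jaw":-1,"tx":1.2,"ty":-1.6,"tz":0,"wx":0,"wy":0,"wz":-0.1},
    {"jaw":-1,"tx":2.2,"ty":-2.85,"tz":0,"wx":0,"wy":0,"wz":0},
    {"jaw":-1,"tx":2.2,"ty":-2.85,"tz":0,"wx":0,"wy":0,"wz":0},
    {"jaw":-1,"tx":2.2,"ty":-2.85,"tz":0,"wx":0,"wy":0,"wz":0},
    {"jaw":-1,"tx":2.2,"ty":-2.85,"tz":0,"wx":0,"wy":0,"wz":0},
    {"jaw":-1,"tx":2.2,"ty":-2.85,"tz":0,"wx":0,"wy":0,"wz":0},
    {"jaw":-1,"tx":2.2,"ty":-2.85,"tz":0,"wx":0,"wy":0,"wz":0},
    {"jaw":-1,"tx":2.2,"ty":-2.85,"tz":0,"wx":0,"wy":0,"wz":0},
    {"jaw":-1,"tx":2.2,"ty":-2.85,"tz":0,"wx":0,"wy":0,"wz":0},
    {"jaw":-1,"tx":2.2,"ty":-2.85,"tz":0,"wx":0,"wy":0,"wz":0},
    {"jaw":-1,"tx":2.2,"ty":-2.85,"tz":0,"wx":0,"wy":0,"wz":0},
    {"jaw":-1,"tx":1.3,"ty":-1.7,"tz":0,"wx":0,"wy":0,"wz":0},
    {"jaw":-1,"tx":0,"ty":0,"tz":0,"wx":0,"wy":0,"wz":0},
    {"jaw":-1,"tx":0,"ty":0,"tz":0,"wx":0,"wy":0,"wz":0}
  ]
}}

```text
clock: 31.92
tcp_pos: [0.4353, -0.3576, 0.3267]
orientation: [0.0, -0.033, 0.999, 0.0]
wrist_force: [0.3, 0.6, -1.9]
finger_gap: 0.0343
```

```bash
python3 - <<'E'
from h import *
go(.4335,-.357,.05,93.7)
im=eyes.read_camera('side');np.save('pics/side10.npy',im);cv2.imwrite('pics/s10.png',cv2.resize(im[200:395,170:400],None,fx=3,fy=3))
im=eyes.read_camera('top');np.save('pics/top10.npy',im);cv2.imwrite('pics/t10.png',cv2.resize(im[160:340,380:560],None,fx=3.3,fy=3.3))
E
```

```text
t 31.93 grasp [ 0.4354 -0.3575  0.1717] jaw yaw 93.77 zax [ 0.     0.001 -1.   ] gap 0.0343 -> tx,ty,tz cm [ 0.18  0.05 12.17] q [-0.83  0.33 -0.13  1.11  0.   -0.9 ] F [ 0.3  0.6 -1.9] wz 0.07
```

View pics/s10.png

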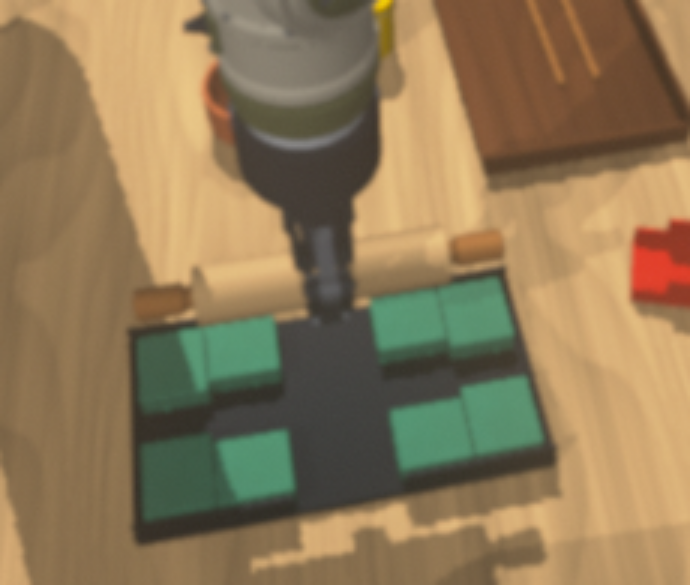

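View pics/t10.png

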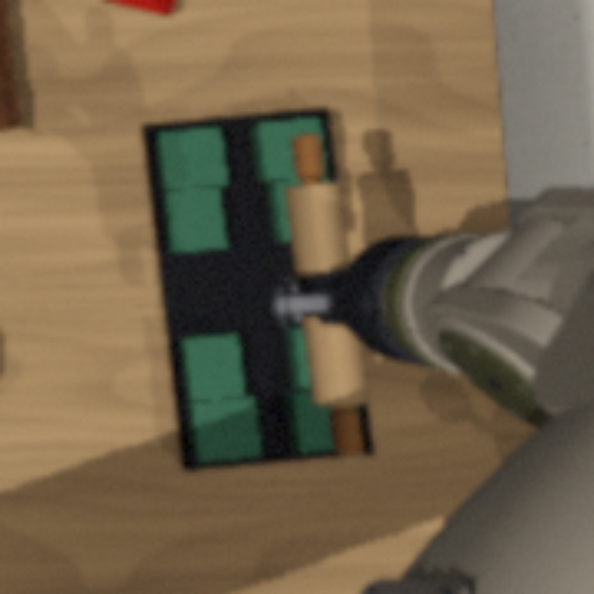

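```bash
python3 - <<'E'
from h import *
np.set_printoptions(precision=4,suppress=True)
s=lambda u,v:(170+u/3-.33,200+v/3-.33);t=lambda u,v:(380+u/3.3-.35,160+v/3.3-.35)
N,e1=tri(t(350,452),s(136,304));F,e2=tri(t(308,136),s(501,246));print("near",N,e1,"far",F,e2)
print((N+F)/2,np.linalg.norm(N-F),"yaw",np.degrees(np.arctan2(*(F-N)[[1,0]])),"tilt",np.degrees(np.arcsin((F-N)[2]/.22)))
for nm,a,b in(("roller near",t(337,402),s(200,292)),("far",t(313,182),s(447,255))):print(nm,tri(a,b))
E
```

```text
near [ 0.3267 -0.3647  0.1701] 0.0002365983159800569 far [ 0.5435 -0.3507  0.1682] 0.00011351961599085142
[ 0.4351 -0.3577  0.1692] 0.2172480430284715 yaw 3.708591034770946 tilt -0.48323630396182976
roller near (array([ 0.3616, -0.3591,  0.1672]), np.float64(0.0028254283756937275))
far (array([ 0.5108, -0.3523,  0.1676]), np.float64(0.0010369204495414264))
```

The pin centre triangulates to (0.435, −0.358, 0.169), yaw 3.7°, level. The gripper reading agrees with this. Shift 1.5 mm and descend to just above the case, then check.

{"api": "carry_out", "payload": {
  "motion": [
    {"jaw":-1,"tx":0.15,"ty":0,"tz":1,"wx":0,"wy":0,"wz":0},
    {"jaw":-1,"tx":0,"ty":0,"tz":2,"wx":0,"wy":0,"wz":0},
    {"jaw":-1,"tx":0,"ty":0,"tz":2,"wx":0,"wy":0,"wz":0},
    {"jaw":-1,"tx":0,"ty":0,"tz":2,"wx":0,"wy":0,"wz":0},
    {"jaw":-1,"tx":0,"ty":0,"tz":2,"wx":0,"wy":0,"wz":0},
    {"jaw":-1,"tx":0,"ty":0,"tz":1.5,"wx":0,"wy":0,"wz":0},
    {"jaw":-1,"tx":0,"ty":0,"tz":1,"wx":0,"wy":0,"wz":0},
    {"jaw":-1,"tx":0,"ty":0,"tz":0,"wx":0,"wy":0,"wz":0},
    {"jaw":-1,"tx":0,"ty":0,"tz":0,"wx":0,"wy":0,"wz":0}
  ]
}}

```text
clock: 33.15
tcp_pos: [0.4341, -0.3583, 0.2122]
orientation: [0.0, -0.033, 0.999, -0.0]
wrist_force: [-0.4, 0.3, -2.2]
finger_gap: 0.0345
```

```bash
python3 - <<'E'
from h import *
go(.4335,-.357,.03,93.7)
im=eyes.read_camera('side');np.save('pics/side11.npy',im);cv2.imwrite('pics/s11.png',cv2.resize(im[260:395,190:380],None,fx=4,fy=4,interpolation=cv2.INTER_CUBIC))
im=eyes.read_camera('top');np.save('pics/top11.npy',im);cv2.imwrite('pics/t11.png',cv2.resize(im[180:320,400:520],None,fx=4.2,fy=4.2,interpolation=cv2.INTER_CUBIC))
E
```

```text
t 33.15 grasp [ 0.4342 -0.3584  0.0572] jaw yaw 93.78 zax [ 0.001 -0.001 -1.   ] gap 0.0345 -> tx,ty,tz cm [0.07 0.15 2.72] q [-0.83  0.42 -0.3   0.85  0.   -0.9 ] F [-0.4  0.3 -2.2] wz 0.08
```

View pics/s11.png

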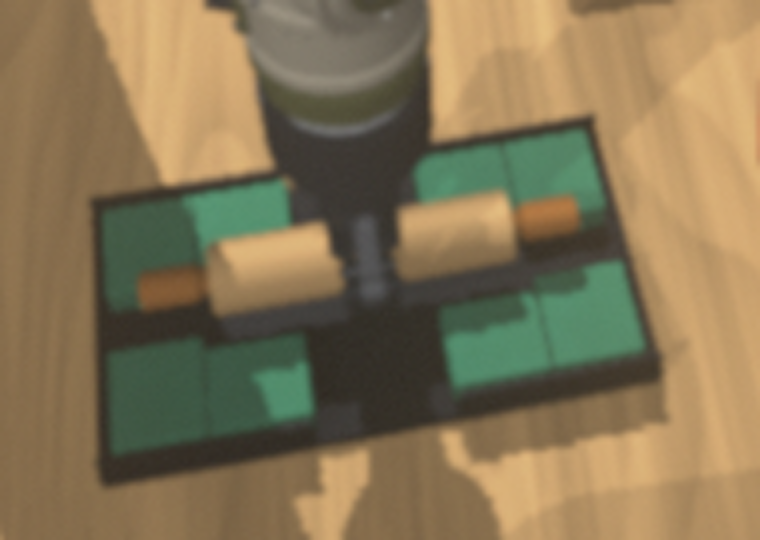

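View pics/t11.png

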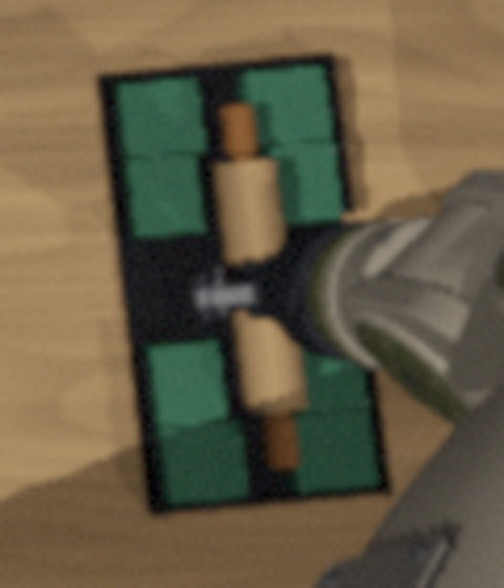

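```bash
python3 - <<'E'
from h import *
np.set_printoptions(precision=4,suppress=True)
s=lambda u,v:(190+u/4-.37,260+v/4-.37);t=lambda u,v:(400+u/4.2-.38,180+v/4.2-.38)
N,e1=tri(t(284,470),s(139,293));F,e2=tri(t(236,103),s(579,216));print(N,e1,F,e2,(N+F)/2)
for z in (.053,):
  a=onz("top",t(238,103),z);b=onz("top",t(283,470),z);print("pin",a,b,(a+b)/2)
# slot edges at z .028 / floor: left edges are visible tops
fl=onz("top",t(204.5,90),.028);fr=onz("top",t(242,90),.028);nl=onz("top",t(248,487),.028);nr=onz("top",t(298,487),.028)
print("far slot",fl,fr,"near",nl,nr)
c=[t(101,75),t(333,57),t(389,490),t(152,513)];W=np.array([onz("top",p,.03) for p in c]);print(W,W.mean(0))
# case in side: outer rim corners
c=[s(95,201),s(590,120),s(660,355),s(103,462)];V=np.array([onz("side",p,.03) for p in c]);print(V,V.mean(0))
E
```

```text
[ 0.3225 -0.3656  0.0527] 0.002252854130335996 [ 0.5445 -0.3506  0.0514] 0.0003221653469844017 [ 0.4335 -0.3581  0.0521]
pin [ 0.5442 -0.3512  0.053 ] [ 0.3215 -0.365   0.053 ] [ 0.4329 -0.3581  0.053 ]
far slot [ 0.5547 -0.3392  0.028 ] [ 0.554  -0.3627  0.028 ] near [ 0.3079 -0.3517  0.028 ] [ 0.3071 -0.3824  0.028 ]
[[ 0.5659 -0.2742  0.03  ]
 [ 0.573  -0.4202  0.03  ]
 [ 0.3043 -0.4372  0.03  ]
 [ 0.294  -0.2913  0.03  ]] [ 0.4343 -0.3557  0.03  ]
[[ 0.295  -0.2986  0.03  ]
 [ 0.5635 -0.282   0.03  ]
 [ 0.5745 -0.4196  0.03  ]
 [ 0.3048 -0.4382  0.03  ]] [ 0.4344 -0.3596  0.03  ]
```

Pin centre (0.4335, −0.358) against case estimates of −0.356 to −0.360 in y and 0.434 in x: aligned within about 2 mm. Lower gently.

{"api": "carry_out", "payload": {
  "motion": [
    {"jaw":-1,"tx":0,"ty":0,"tz":0.5,"wx":0,"wy":0,"wz":0},
    {"jaw":-1,"tx":0,"ty":0,"tz":0.5,"wx":0,"wy":0,"wz":0},
    {"jaw":-1,"tx":0,"ty":0,"tz":0.4,"wx":0,"wy":0,"wz":0},
    {"jaw":-1,"tx":0,"ty":0,"tz":0.4,"wx":0,"wy":0,"wz":0},
    {"jaw":-1,"tx":0,"ty":0,"tz":0,"wx":0,"wy":0,"wz":0}
  ]
}}

```text
clock: 33.88
tcp_pos: [0.4337, -0.3579, 0.1931]
orientation: [-0.0, -0.033, 0.999, 0.0]
wrist_force: [0.1, -0.0, -2.3]
finger_gap: 0.0348
```

{"api": "carry_out", "payload": {
  "motion": [
    {"jaw":-1,"tx":0,"ty":0,"tz":0.3,"wx":0,"wy":0,"wz":0},
    {"jaw":-1,"tx":0,"ty":0,"tz":0.3,"wx":0,"wy":0,"wz":0},
    {"jaw":-1,"tx":0,"ty":0,"tz":0,"wx":0,"wy":0,"wz":0}
  ]
}}

```text
clock: 34.25
tcp_pos: [0.4337, -0.3579, 0.1874]
orientation: [-0.0, -0.033, 0.999, 0.0]
wrist_force: [-0.3, 0.2, -2.1]
finger_gap: 0.0346
```

{"api": "carry_out", "payload": {
  "motion": [
    {"jaw":-1,"tx":0,"ty":0,"tz":0.2,"wx":0,"wy":0,"wz":0},
    {"jaw":-1,"tx":0,"ty":0,"tz":0,"wx":0,"wy":0,"wz":0}
  ]
}}

```text
clock: 34.5
tcp_pos: [0.4338, -0.358, 0.1855]
orientation: [-0.0, -0.033, 0.999, 0.0]
wrist_force: [-0.6, -0.2, -1.8]
finger_gap: 0.0344
```

{"api": "carry_out", "payload": {
  "motion": [
    {"jaw":-1,"tx":0,"ty":0,"tz":0.1,"wx":0,"wy":0,"wz":0},
    {"jaw":-1,"tx":0,"ty":0,"tz":0,"wx":0,"wy":0,"wz":0}
  ]
}}

```text
clock: 34.75
tcp_pos: [0.4339, -0.3581, 0.185]
orientation: [0.0, -0.033, 0.999, -0.0]
wrist_force: [-1.1, -0.1, 1.3]
finger_gap: 0.0346
```

Contact at the expected height. Release and rise.

{"api": "carry_out", "payload": {
  "motion": [
    {"jaw":1,"tx":0,"ty":0,"tz":0,"wx":0,"wy":0,"wz":0},
    {"jaw":1,"tx":0,"ty":0,"tz":0,"wx":0,"wy":0,"wz":0},
    {"jaw":1,"tx":0,"ty":0,"tz":0,"wx":0,"wy":0,"wz":0},
    {"jaw":1,"tx":0,"ty":0,"tz":0,"wx":0,"wy":0,"wz":0},
    {"jaw":1,"tx":0,"ty":0,"tz":0,"wx":0,"wy":0,"wz":0},
    {"jaw":1,"tx":0,"ty":0,"tz":-0.5,"wx":0,"wy":0,"wz":0},
    {"jaw":1,"tx":0,"ty":0,"tz":-1.5,"wx":0,"wy":0,"wz":0},
    {"jaw":1,"tx":0,"ty":0,"tz":-2,"wx":0,"wy":0,"wz":0},
    {"jaw":1,"tx":0,"ty":0,"tz":-3,"wx":0,"wy":0,"wz":0},
    {"jaw":1,"tx":0,"ty":0,"tz":-3,"wx":0,"wy":0,"wz":0},
    {"jaw":1,"tx":0,"ty":0,"tz":-3,"wx":0,"wy":0,"wz":0},
    {"jaw":1,"tx":0,"ty":0,"tz":-3,"wx":0,"wy":0,"wz":0},
    {"jaw":1,"tx":0,"ty":0,"tz":0,"wx":0,"wy":0,"wz":0},
    {"jaw":1,"tx":0,"ty":0,"tz":0,"wx":0,"wy":0,"wz":0}
  ]
}}

```text
clock: 36.5
tcp_pos: [0.4337, -0.3579, 0.3447]
orientation: [0.0, -0.033, 0.999, 0.0]
wrist_force: [0.1, -0.2, -0.6]
finger_gap: 0.0854
```

```bash
python3 - <<'E'
from h import *
go(.495,.314,.205,93.9)
im=eyes.read_camera('side');np.save('pics/side12.npy',im);cv2.imwrite('pics/s12.png',cv2.resize(im[260:395,190:380],None,fx=4,fy=4,interpolation=cv2.INTER_CUBIC))
im=eyes.read_camera('top');np.save('pics/top12.npy',im);cv2.imwrite('pics/t12.png',cv2.resize(im[180:320,400:520],None,fx=4.2,fy=4.2,interpolation=cv2.INTER_CUBIC))
E
```

```text
t 36.5 grasp [ 0.4337 -0.3579  0.1897] jaw yaw 93.78 zax [ 0.  0. -1.] gap 0.0854 -> tx,ty,tz cm [-10.54  66.64  -1.53] q [-0.83  0.31 -0.1   1.15  0.   -0.9 ] F [ 0.1 -0.2 -0.6] wz -0.12
```

View pics/s12.png

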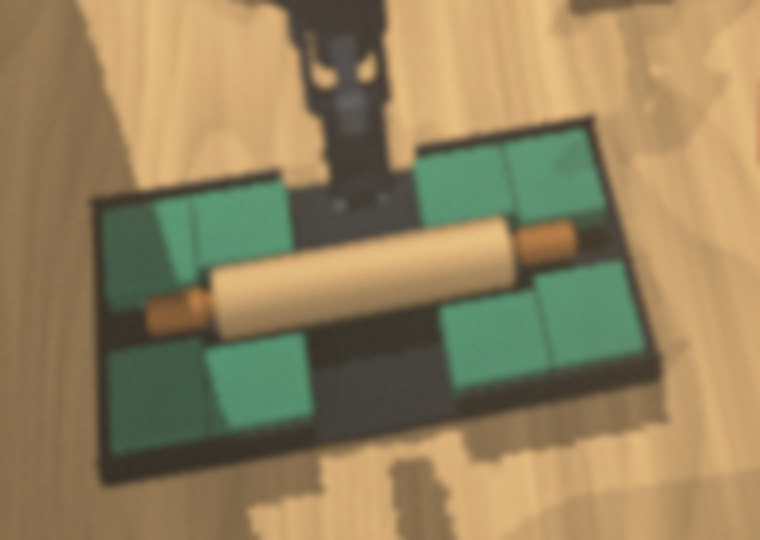

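View pics/t12.png

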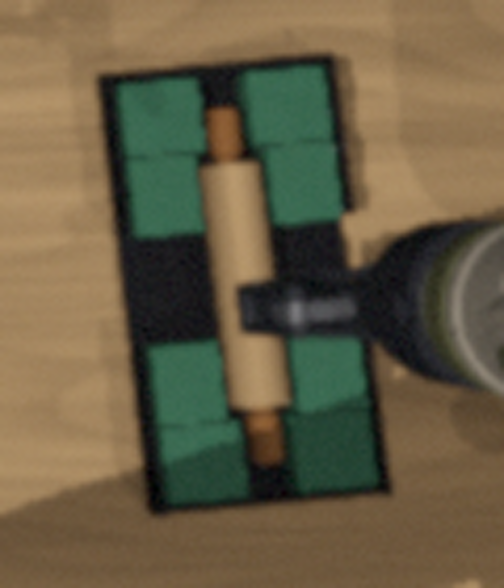

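```bash
python3 - <<'E'
from h import *
np.set_printoptions(precision=4,suppress=True)
s=lambda u,v:(190+u/4-.37,260+v/4-.37);t=lambda u,v:(400+u/4.2-.38,180+v/4.2-.38)
N,e1=tri(t(268,465),s(148,316));F,e2=tri(t(222,107),s(575,242));print(N,e1,F,e2,(N+F)/2,np.degrees(np.arctan2(*(F-N)[[1,0]])))
E
```

```text
[ 0.3223 -0.3652  0.0267] 0.003090004249918824 [ 0.5438 -0.3507  0.0245] 2.594279664126191e-06 [ 0.4331 -0.3579  0.0256] 3.727624647496128
```

The pin is seated: triangulated centre (0.433, −0.358, 0.0256), yaw 3.7°, released. Now to the blue canister on the rack.

{"api": "carry_out", "payload": {
  "motion": [
    {"jaw":1,"tx":-0.5,"ty":3.3,"tz":-0.1,"wx":0,"wy":0,"wz":-0.1},
    {"jaw":1,"tx":-0.5,"ty":3.3,"tz":-0.1,"wx":0,"wy":0,"wz":0},
    {"jaw":1,"tx":-0.5,"ty":3.3,"tz":-0.1,"wx":0,"wy":0,"wz":0},
    {"jaw":1,"tx":-0.5,"ty":3.3,"tz":-0.1,"wx":0,"wy":0,"wz":0},
    {"jaw":1,"tx":-0.5,"ty":3.3,"tz":-0.1,"wx":0,"wy":0,"wz":0},
    {"jaw":1,"tx":-0.5,"ty":3.3,"tz":0,"wx":0,"wy":0,"wz":0},
    {"jaw":1,"tx":-0.5,"ty":3.3,"tz":0,"wx":0,"wy":0,"wz":0},
    {"jaw":1,"tx":-0.5,"ty":3.3,"tz":0,"wx":0,"wy":0,"wz":0},
    {"jaw":1,"tx":-0.5,"ty":3.3,"tz":0,"wx":0,"wy":0,"wz":0},
    {"jaw":1,"tx":-0.5,"ty":3.3,"tz":0,"wx":0,"wy":0,"wz":0},
    {"jaw":1,"tx":-0.5,"ty":3.3,"tz":0,"wx":0,"wy":0,"wz":0},
    {"jaw":1,"tx":-0.5,"ty":3.3,"tz":0,"wx":0,"wy":0,"wz":0},
    {"jaw":1,"tx":-0.5,"ty":3.3,"tz":0,"wx":0,"wy":0,"wz":0},
    {"jaw":1,"tx":-0.5,"ty":3.3,"tz":0,"wx":0,"wy":0,"wz":0},
    {"jaw":1,"tx":-0.5,"ty":3.3,"tz":0,"wx":0,"wy":0,"wz":0},
    {"jaw":1,"tx":-0.5,"ty":3.3,"tz":0,"wx":0,"wy":0,"wz":0},
    {"jaw":1,"tx":-0.5,"ty":3.3,"tz":0,"wx":0,"wy":0,"wz":0},
    {"jaw":1,"tx":-0.5,"ty":3.3,"tz":0,"wx":0,"wy":0,"wz":0},
    {"jaw":1,"tx":-0.5,"ty":3.3,"tz":0,"wx":0,"wy":0,"wz":0},
    {"jaw":1,"tx":-0.5,"ty":3.3,"tz":0,"wx":0,"wy":0,"wz":0}
  ]
}}

```text
clock: 39.1
tcp_pos: [0.4887, 0.3082, 0.3483]
orientation: [-0.001, -0.034, 0.999, -0.0]
wrist_force: [-0.0, -0.7, -0.2]
finger_gap: 0.0854
```

{"api": "carry_out", "payload": {
  "motion": [
    {"jaw":1,"tx":-0.4,"ty":0.5,"tz":0,"wx":0,"wy":0,"wz":0},
    {"jaw":1,"tx":0,"ty":0,"tz":0,"wx":0,"wy":0,"wz":0},
    {"jaw":1,"tx":0,"ty":0,"tz":0,"wx":0,"wy":0,"wz":0}
  ]
}}

```text
clock: 39.48
tcp_pos: [0.4926, 0.3115, 0.3493]
orientation: [-0.0, -0.033, 0.999, -0.0]
wrist_force: [0.5, 0.4, 0.2]
finger_gap: 0.0851
```

```bash
python3 - <<'E'
from h import *
go(.4953,.3146,.085,93.9)
E
```

```text
t 39.48 grasp [0.4925 0.3114 0.1943] jaw yaw 93.82 zax [-0.001 -0.001 -1.   ] gap 0.0851 -> tx,ty,tz cm [-0.31  0.31 10.93] q [ 0.43  0.35 -0.04  1.18 -0.    0.36] F [0.5 0.4 0.2] wz -0.08
```

{"api": "carry_out", "payload": {
  "motion": [
    {"jaw":1,"tx":-0.3,"ty":0.3,"tz":1,"wx":0,"wy":0,"wz":0},
    {"jaw":1,"tx":0,"ty":0,"tz":1.7,"wx":0,"wy":0,"wz":0},
    {"jaw":1,"tx":0,"ty":0,"tz":1.7,"wx":0,"wy":0,"wz":0},
    {"jaw":1,"tx":0,"ty":0,"tz":1.7,"wx":0,"wy":0,"wz":0},
    {"jaw":1,"tx":0,"ty":0,"tz":1.7,"wx":0,"wy":0,"wz":0},
    {"jaw":1,"tx":0,"ty":0,"tz":1.7,"wx":0,"wy":0,"wz":0},
    {"jaw":1,"tx":0,"ty":0,"tz":1.4,"wx":0,"wy":0,"wz":0},
    {"jaw":1,"tx":0,"ty":0,"tz":0,"wx":0,"wy":0,"wz":0},
    {"jaw":1,"tx":0,"ty":0,"tz":0,"wx":0,"wy":0,"wz":0},
    {"jaw":-1,"tx":0,"ty":0,"tz":0,"wx":0,"wy":0,"wz":0},
    {"jaw":-1,"tx":0,"ty":0,"tz":0,"wx":0,"wy":0,"wz":0},
    {"jaw":-1,"tx":0,"ty":0,"tz":0,"wx":0,"wy":0,"wz":0},
    {"jaw":-1,"tx":0,"ty":0,"tz":0,"wx":0,"wy":0,"wz":0},
    {"jaw":-1,"tx":0,"ty":0,"tz":0,"wx":0,"wy":0,"wz":0},
    {"jaw":-1,"tx":0,"ty":0,"tz":0,"wx":0,"wy":0,"wz":0}
  ],
  "force": 40
}}

```text
clock: 41.35
tcp_pos: [0.4959, 0.3157, 0.2418]
orientation: [0.001, -0.034, 0.999, 0.0]
wrist_force: [-0.2, -1.0, 6.0]
finger_gap: 0.0592
```

```bash
python3 - <<'E'
from h import *
go(.4953,.3146,.205,93.9)
E
```

```text
t 41.35 grasp [0.4962 0.3158 0.0868] jaw yaw 93.87 zax [ 0.002  0.001 -1.   ] gap 0.0592 -> tx,ty,tz cm [  0.07  -0.11 -11.82] q [ 0.43  0.43 -0.19  0.94 -0.    0.36] F [-0.2 -1.   6. ] wz -0.03
```

{"api": "carry_out", "payload": {
  "motion": [
    {"jaw":-1,"tx":0,"ty":0,"tz":-1,"wx":0,"wy":0,"wz":0},
    {"jaw":-1,"tx":0,"ty":0,"tz":-2,"wx":0,"wy":0,"wz":0},
    {"jaw":-1,"tx":0,"ty":0,"tz":-2,"wx":0,"wy":0,"wz":0},
    {"jaw":-1,"tx":0,"ty":0,"tz":-2,"wx":0,"wy":0,"wz":0},
    {"jaw":-1,"tx":0,"ty":0,"tz":-2,"wx":0,"wy":0,"wz":0},
    {"jaw":-1,"tx":0,"ty":0,"tz":-2,"wx":0,"wy":0,"wz":0},
    {"jaw":-1,"tx":0,"ty":0,"tz":-1,"wx":0,"wy":0,"wz":0},
    {"jaw":-1,"tx":0,"ty":0,"tz":0,"wx":0,"wy":0,"wz":0},
    {"jaw":-1,"tx":0,"ty":0,"tz":0,"wx":0,"wy":0,"wz":0}
  ]
}}

```text
clock: 42.48
tcp_pos: [0.4952, 0.3155, 0.3597]
orientation: [-0.001, -0.034, 0.999, -0.0]
wrist_force: [-0.3, -0.1, -2.5]
finger_gap: 0.0595
```

```bash
python3 - <<'E'
from h import *
go(.602,-.0925,.205,93.9)
E
```

```text
t 42.48 grasp [0.495  0.3155 0.2047] jaw yaw 93.88 zax [-0.001 -0.001 -1.   ] gap 0.0595 -> tx,ty,tz cm [-7.920e+00 -4.143e+01 -2.000e-02] q [ 0.43  0.35 -0.01  1.21  0.    0.36] F [-0.3 -0.1 -2.5] wz -0.02
```

{"api": "carry_out", "payload": {
  "motion": [
    {"jaw":-1,"tx":0,"ty":-1.2,"tz":0,"wx":0,"wy":0,"wz":0},
    {"jaw":-1,"tx":-0.6,"ty":-3,"tz":0,"wx":0,"wy":0,"wz":0},
    {"jaw":-1,"tx":-0.6,"ty":-3,"tz":0,"wx":0,"wy":0,"wz":0},
    {"jaw":-1,"tx":-0.6,"ty":-3,"tz":0,"wx":0,"wy":0,"wz":0},
    {"jaw":-1,"tx":-0.6,"ty":-3,"tz":0,"wx":0,"wy":0,"wz":0},
    {"jaw":-1,"tx":-0.6,"ty":-3,"tz":0,"wx":0,"wy":0,"wz":0},
    {"jaw":-1,"tx":-0.6,"ty":-3,"tz":0,"wx":0,"wy":0,"wz":0},
    {"jaw":-1,"tx":-0.6,"ty":-3,"tz":0,"wx":0,"wy":0,"wz":0},
    {"jaw":-1,"tx":-0.6,"ty":-3,"tz":0,"wx":0,"wy":0,"wz":0},
    {"jaw":-1,"tx":-0.6,"ty":-3,"tz":0,"wx":0,"wy":0,"wz":0},
    {"jaw":-1,"tx":-0.6,"ty":-3,"tz":0,"wx":0,"wy":0,"wz":0},
    {"jaw":-1,"tx":-0.6,"ty":-3,"tz":0,"wx":0,"wy":0,"wz":0},
    {"jaw":-1,"tx":-0.6,"ty":-3,"tz":0,"wx":0,"wy":0,"wz":0},
    {"jaw":-1,"tx":-0.6,"ty":-3,"tz":0,"wx":0,"wy":0,"wz":0},
    {"jaw":-1,"tx":-0.1,"ty":-1.2,"tz":0,"wx":0,"wy":0,"wz":0},
    {"jaw":-1,"tx":0,"ty":0,"tz":0,"wx":0,"wy":0,"wz":0},
    {"jaw":-1,"tx":0,"ty":0,"tz":0,"wx":0,"wy":0,"wz":0}
  ]
}}

```text
clock: 44.6
tcp_pos: [0.6019, -0.0913, 0.3605]
orientation: [-0.0, -0.034, 0.999, 0.0]
wrist_force: [0.7, 0.3, -2.7]
finger_gap: 0.0591
```

```bash
python3 - <<'E'
from h import *
go(.602,-.0925,.0725,93.9)
E
```

```text
t 44.6 grasp [ 0.6018 -0.0912  0.2055] jaw yaw 93.92 zax [-0.001  0.001 -1.   ] gap 0.0591 -> tx,ty,tz cm [-0.02 -0.14 13.3 ] q [-0.28  0.39  0.05  1.23  0.   -0.35] F [ 0.7  0.3 -2.7] wz 0.02
```

{"api": "carry_out", "payload": {
  "motion": [
    {"jaw":-1,"tx":0,"ty":-0.1,"tz":1,"wx":0,"wy":0,"wz":0},
    {"jaw":-1,"tx":0,"ty":0,"tz":2,"wx":0,"wy":0,"wz":0},
    {"jaw":-1,"tx":0,"ty":0,"tz":2,"wx":0,"wy":0,"wz":0},
    {"jaw":-1,"tx":0,"ty":0,"tz":2,"wx":0,"wy":0,"wz":0},
    {"jaw":-1,"tx":0,"ty":0,"tz":2,"wx":0,"wy":0,"wz":0},
    {"jaw":-1,"tx":0,"ty":0,"tz":2,"wx":0,"wy":0,"wz":0},
    {"jaw":-1,"tx":0,"ty":0,"tz":1.5,"wx":0,"wy":0,"wz":0},
    {"jaw":-1,"tx":0,"ty":0,"tz":0.6,"wx":0,"wy":0,"wz":0},
    {"jaw":-1,"tx":0,"ty":0,"tz":0,"wx":0,"wy":0,"wz":0},
    {"jaw":-1,"tx":0,"ty":0,"tz":0,"wx":0,"wy":0,"wz":0}
  ]
}}

```text
clock: 45.85
tcp_pos: [0.6028, -0.0931, 0.2305]
orientation: [0.001, -0.034, 0.999, -0.0]
wrist_force: [0.8, -0.2, -2.3]
finger_gap: 0.059
```

{"api": "carry_out", "payload": {
  "motion": [
    {"jaw":-1,"tx":0,"ty":0,"tz":0.2,"wx":0,"wy":0,"wz":0},
    {"jaw":-1,"tx":0,"ty":0,"tz":0,"wx":0,"wy":0,"wz":0}
  ]
}}

```text
clock: 46.1
tcp_pos: [0.6024, -0.0931, 0.2279]
orientation: [0.0, -0.034, 0.999, -0.0]
wrist_force: [0.5, 0.2, -3.5]
finger_gap: 0.0589
```

{"api": "carry_out", "payload": {
  "motion": [
    {"jaw":-1,"tx":0,"ty":0,"tz":0.1,"wx":0,"wy":0,"wz":0},
    {"jaw":-1,"tx":0,"ty":0,"tz":0,"wx":0,"wy":0,"wz":0}
  ]
}}

```text
clock: 46.35
tcp_pos: [0.6025, -0.0931, 0.2269]
orientation: [0.0, -0.034, 0.999, -0.0]
wrist_force: [-0.1, 0.6, -1.5]
finger_gap: 0.0591
```

{"api": "carry_out", "payload": {
  "motion": [
    {"jaw":-1,"tx":0,"ty":0,"tz":0.1,"wx":0,"wy":0,"wz":0},
    {"jaw":-1,"tx":0,"ty":0,"tz":0,"wx":0,"wy":0,"wz":0}
  ]
}}

```text
clock: 46.6
tcp_pos: [0.6025, -0.0931, 0.2268]
orientation: [0.0, -0.034, 0.999, -0.0]
wrist_force: [-3.3, 1.4, 4.5]
finger_gap: 0.0594
```

Contact. Release, rise and check.

{"api": "carry_out", "payload": {
  "motion": [
    {"jaw":1,"tx":0,"ty":0,"tz":0,"wx":0,"wy":0,"wz":0},
    {"jaw":1,"tx":0,"ty":0,"tz":0,"wx":0,"wy":0,"wz":0},
    {"jaw":1,"tx":0,"ty":0,"tz":0,"wx":0,"wy":0,"wz":0},
    {"jaw":1,"tx":0,"ty":0,"tz":0,"wx":0,"wy":0,"wz":0},
    {"jaw":1,"tx":0,"ty":0,"tz":-1,"wx":0,"wy":0,"wz":0},
    {"jaw":1,"tx":0,"ty":0,"tz":-2,"wx":0,"wy":0,"wz":0},
    {"jaw":1,"tx":0,"ty":0,"tz":-2,"wx":0,"wy":0,"wz":0},
    {"jaw":1,"tx":0,"ty":0,"tz":-2,"wx":0,"wy":0,"wz":0},
    {"jaw":1,"tx":0,"ty":0,"tz":-2,"wx":0,"wy":0,"wz":0},
    {"jaw":1,"tx":0,"ty":0,"tz":-2,"wx":0,"wy":0,"wz":0},
    {"jaw":1,"tx":0,"ty":0,"tz":-1,"wx":0,"wy":0,"wz":0},
    {"jaw":1,"tx":0,"ty":0,"tz":0,"wx":0,"wy":0,"wz":0},
    {"jaw":1,"tx":0,"ty":0,"tz":0,"wx":0,"wy":0,"wz":0}
  ]
}}

```text
clock: 48.22
tcp_pos: [0.6022, -0.093, 0.3449]
orientation: [-0.001, -0.034, 0.999, 0.0]
wrist_force: [0.1, 0.9, -0.1]
finger_gap: 0.0859
```

```bash
python3 - <<'E'
from h import *
go(.3776,.3346,.19,93.9)
cv2.imwrite('pics/s13.png',cv2.resize(eyes.read_camera('side')[60:270,200:400],None,fx=2.8,fy=2.8))
E
```

```text
t 48.23 grasp [ 0.602  -0.0929  0.1899] jaw yaw 93.87 zax [-0.001  0.    -1.   ] gap 0.0859 -> tx,ty,tz cm [1.950e+01 4.417e+01 3.000e-02] q [-0.28  0.4   0.03  1.2   0.   -0.35] F [ 0.1  0.9 -0.1] wz -0.03
```

View pics/s13.png

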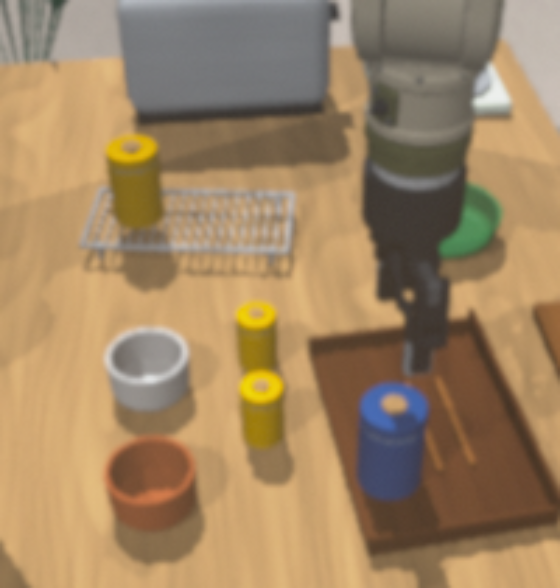

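Blue stands exactly where it was: its knob is at (394,403) in the crop, the same as in the earlier picture. Fetch yellow.

{"api": "carry_out", "payload": {
  "motion": [
    {"jaw":1,"tx":1.4,"ty":3.2,"tz":0,"wx":0,"wy":0,"wz":0},
    {"jaw":1,"tx":1.4,"ty":3.2,"tz":0,"wx":0,"wy":0,"wz":0},
    {"jaw":1,"tx":1.4,"ty":3.2,"tz":0,"wx":0,"wy":0,"wz":0},
    {"jaw":1,"tx":1.4,"ty":3.2,"tz":0,"wx":0,"wy":0,"wz":0},
    {"jaw":1,"tx":1.4,"ty":3.2,"tz":0,"wx":0,"wy":0,"wz":0},
    {"jaw":1,"tx":1.4,"ty":3.2,"tz":0,"wx":0,"wy":0,"wz":0},
    {"jaw":1,"tx":1.4,"ty":3.2,"tz":0,"wx":0,"wy":0,"wz":0},
    {"jaw":1,"tx":1.4,"ty":3.2,"tz":0,"wx":0,"wy":0,"wz":0},
    {"jaw":1,"tx":1.4,"ty":3.2,"tz":0,"wx":0,"wy":0,"wz":0},
    {"jaw":1,"tx":1.4,"ty":3.2,"tz":0,"wx":0,"wy":0,"wz":0},
    {"jaw":1,"tx":1.4,"ty":3.2,"tz":0,"wx":0,"wy":0,"wz":0},
    {"jaw":1,"tx":1.4,"ty":3.2,"tz":0,"wx":0,"wy":0,"wz":0},
    {"jaw":1,"tx":1.4,"ty":3.2,"tz":0,"wx":0,"wy":0,"wz":0},
    {"jaw":1,"tx":1.3,"ty":2.6,"tz":0,"wx":0,"wy":0,"wz":0},
    {"jaw":1,"tx":0,"ty":0,"tz":0,"wx":0,"wy":0,"wz":0},
    {"jaw":1,"tx":0,"ty":0,"tz":0,"wx":0,"wy":0,"wz":0}
  ]
}}

```text
clock: 50.28
tcp_pos: [0.378, 0.3344, 0.3452]
orientation: [-0.0, -0.034, 0.999, -0.0]
wrist_force: [0.2, -0.4, 1.0]
finger_gap: 0.0854
```

```bash
python3 - <<'E'
from h import *
go(.3776,.3346,.083,93.9)
E
```

```text
t 50.27 grasp [0.3779 0.3343 0.1902] jaw yaw 93.89 zax [-0.001 -0.001 -1.   ] gap 0.0854 -> tx,ty,tz cm [ 0.02  0.04 10.72] q [ 0.57  0.21 -0.25  1.12 -0.    0.5 ] F [ 0.2 -0.4  1. ] wz -0.01
```

{"api": "carry_out", "payload": {
  "motion": [
    {"jaw":1,"tx":0,"ty":0,"tz":1,"wx":0,"wy":0,"wz":0},
    {"jaw":1,"tx":0,"ty":0,"tz":1.7,"wx":0,"wy":0,"wz":0},
    {"jaw":1,"tx":0,"ty":0,"tz":1.7,"wx":0,"wy":0,"wz":0},
    {"jaw":1,"tx":0,"ty":0,"tz":1.7,"wx":0,"wy":0,"wz":0},
    {"jaw":1,"tx":0,"ty":0,"tz":1.7,"wx":0,"wy":0,"wz":0},
    {"jaw":1,"tx":0,"ty":0,"tz":1.7,"wx":0,"wy":0,"wz":0},
    {"jaw":1,"tx":0,"ty":0,"tz":1.1,"wx":0,"wy":0,"wz":0},
    {"jaw":1,"tx":0,"ty":0,"tz":0,"wx":0,"wy":0,"wz":0},
    {"jaw":1,"tx":0,"ty":0,"tz":0,"wx":0,"wy":0,"wz":0},
    {"jaw":-1,"tx":0,"ty":0,"tz":0,"wx":0,"wy":0,"wz":0},
    {"jaw":-1,"tx":0,"ty":0,"tz":0,"wx":0,"wy":0,"wz":0},
    {"jaw":-1,"tx":0,"ty":0,"tz":0,"wx":0,"wy":0,"wz":0},
    {"jaw":-1,"tx":0,"ty":0,"tz":0,"wx":0,"wy":0,"wz":0},
    {"jaw":-1,"tx":0,"ty":0,"tz":0,"wx":0,"wy":0,"wz":0},
    {"jaw":-1,"tx":0,"ty":0,"tz":0,"wx":0,"wy":0,"wz":0}
  ]
}}

```text
clock: 52.15
tcp_pos: [0.3783, 0.3349, 0.2405]
orientation: [0.001, -0.034, 0.999, 0.0]
wrist_force: [-0.2, -2.0, 6.1]
finger_gap: 0.0583
```

{"api": "carry_out", "payload": {
  "motion": [
    {"jaw":-1,"tx":0,"ty":0,"tz":-1,"wx":0,"wy":0,"wz":0},
    {"jaw":-1,"tx":0,"ty":0,"tz":-2,"wx":0,"wy":0,"wz":0},
    {"jaw":-1,"tx":0,"ty":0,"tz":-2,"wx":0,"wy":0,"wz":0},
    {"jaw":-1,"tx":0,"ty":0,"tz":-2,"wx":0,"wy":0,"wz":0},
    {"jaw":-1,"tx":0,"ty":0,"tz":-2,"wx":0,"wy":0,"wz":0},
    {"jaw":-1,"tx":0,"ty":0,"tz":-2,"wx":0,"wy":0,"wz":0},
    {"jaw":-1,"tx":0,"ty":0,"tz":-1,"wx":0,"wy":0,"wz":0},
    {"jaw":-1,"tx":0,"ty":0,"tz":0,"wx":0,"wy":0,"wz":0},
    {"jaw":-1,"tx":0,"ty":0,"tz":0,"wx":0,"wy":0,"wz":0}
  ]
}}

```text
clock: 53.28
tcp_pos: [0.3777, 0.3346, 0.3588]
orientation: [-0.001, -0.034, 0.999, -0.0]
wrist_force: [0.4, 0.2, -2.5]
finger_gap: 0.0588
```

```bash
python3 - <<'E'
from h import *
go(.5917,.0182,.205,93.9)
E
```

```text
t 53.27 grasp [0.3775 0.3345 0.2038] jaw yaw 93.88 zax [-0.001 -0.001 -1.   ] gap 0.0588 -> tx,ty,tz cm [-19.23 -33.    -0.12] q [ 0.57  0.2  -0.22  1.15  0.    0.5 ] F [ 0.4  0.2 -2.5] wz -0.02
```

{"api": "carry_out", "payload": {
  "motion": [
    {"jaw":-1,"tx":-1,"ty":-1.5,"tz":0,"wx":0,"wy":0,"wz":0},
    {"jaw":-1,"tx":-1.75,"ty":-3,"tz":0,"wx":0,"wy":0,"wz":0},
    {"jaw":-1,"tx":-1.75,"ty":-3,"tz":0,"wx":0,"wy":0,"wz":0},
    {"jaw":-1,"tx":-1.75,"ty":-3,"tz":0,"wx":0,"wy":0,"wz":0},
    {"jaw":-1,"tx":-1.75,"ty":-3,"tz":0,"wx":0,"wy":0,"wz":0},
    {"jaw":-1,"tx":-1.75,"ty":-3,"tz":0,"wx":0,"wy":0,"wz":0},
    {"jaw":-1,"tx":-1.75,"ty":-3,"tz":0,"wx":0,"wy":0,"wz":0},
    {"jaw":-1,"tx":-1.75,"ty":-3,"tz":0,"wx":0,"wy":0,"wz":0},
    {"jaw":-1,"tx":-1.75,"ty":-3,"tz":0,"wx":0,"wy":0,"wz":0},
    {"jaw":-1,"tx":-1.75,"ty":-3,"tz":0,"wx":0,"wy":0,"wz":0},
    {"jaw":-1,"tx":-1.75,"ty":-3,"tz":0,"wx":0,"wy":0,"wz":0},
    {"jaw":-1,"tx":-0.7,"ty":-1.5,"tz":0,"wx":0,"wy":0,"wz":0},
    {"jaw":-1,"tx":0,"ty":0,"tz":0,"wx":0,"wy":0,"wz":0},
    {"jaw":-1,"tx":0,"ty":0,"tz":0,"wx":0,"wy":0,"wz":0}
  ]
}}

```text
clock: 55.02
tcp_pos: [0.5912, 0.019, 0.3594]
orientation: [-0.001, -0.034, 0.999, 0.0]
wrist_force: [-0.8, 0.0, -2.6]
finger_gap: 0.0586
```

```bash
python3 - <<'E'
from h import *
go(.5917,.0182,.0715,93.9)
E
```

```text
t 55.02 grasp [0.591  0.0191 0.2044] jaw yaw 93.9 zax [-0.001  0.001 -1.   ] gap 0.0586 -> tx,ty,tz cm [-0.08 -0.1  13.29] q [-0.1   0.36  0.    1.21  0.   -0.17] F [-0.8  0.  -2.6] wz 0.0
```

{"api": "carry_out", "payload": {
  "motion": [
    {"jaw":-1,"tx":0,"ty":-0.1,"tz":1,"wx":0,"wy":0,"wz":0},
    {"jaw":-1,"tx":0,"ty":0,"tz":2,"wx":0,"wy":0,"wz":0},
    {"jaw":-1,"tx":0,"ty":0,"tz":2,"wx":0,"wy":0,"wz":0},
    {"jaw":-1,"tx":0,"ty":0,"tz":2,"wx":0,"wy":0,"wz":0},
    {"jaw":-1,"tx":0,"ty":0,"tz":2,"wx":0,"wy":0,"wz":0},
    {"jaw":-1,"tx":0,"ty":0,"tz":2,"wx":0,"wy":0,"wz":0},
    {"jaw":-1,"tx":0,"ty":0,"tz":1.5,"wx":0,"wy":0,"wz":0},
    {"jaw":-1,"tx":0,"ty":0,"tz":0.6,"wx":0,"wy":0,"wz":0},
    {"jaw":-1,"tx":0,"ty":0,"tz":0,"wx":0,"wy":0,"wz":0},
    {"jaw":-1,"tx":0,"ty":0,"tz":0,"wx":0,"wy":0,"wz":0}
  ]
}}

```text
clock: 56.28
tcp_pos: [0.5923, 0.0175, 0.2295]
orientation: [0.001, -0.034, 0.999, -0.0]
wrist_force: [-0.1, 0.1, -1.8]
finger_gap: 0.0584
```

{"api": "carry_out", "payload": {
  "motion": [
    {"jaw":-1,"tx":0,"ty":0,"tz":0.2,"wx":0,"wy":0,"wz":0},
    {"jaw":-1,"tx":0,"ty":0,"tz":0,"wx":0,"wy":0,"wz":0}
  ]
}}

```text
clock: 56.52
tcp_pos: [0.592, 0.0174, 0.2269]
orientation: [0.0, -0.034, 0.999, 0.0]
wrist_force: [-0.5, 0.5, -2.1]
finger_gap: 0.0586
```

{"api": "carry_out", "payload": {
  "motion": [
    {"jaw":-1,"tx":0,"ty":0,"tz":0.1,"wx":0,"wy":0,"wz":0},
    {"jaw":-1,"tx":0,"ty":0,"tz":0,"wx":0,"wy":0,"wz":0}
  ]
}}

```text
clock: 56.78
tcp_pos: [0.5919, 0.0175, 0.2256]
orientation: [-0.0, -0.034, 0.999, 0.0]
wrist_force: [0.3, 0.0, -2.2]
finger_gap: 0.0587
```

{"api": "carry_out", "payload": {
  "motion": [
    {"jaw":-1,"tx":0,"ty":0,"tz":0.1,"wx":0,"wy":0,"wz":0},
    {"jaw":-1,"tx":0,"ty":0,"tz":0,"wx":0,"wy":0,"wz":0}
  ]
}}

```text
clock: 57.02
tcp_pos: [0.5919, 0.0175, 0.2255]
orientation: [0.0, -0.034, 0.999, -0.0]
wrist_force: [-2.7, 0.2, 5.1]
finger_gap: 0.0589
```

{"api": "carry_out", "payload": {
  "motion": [
    {"jaw":-1,"tx":0,"ty":0,"tz":0.05,"wx":0,"wy":0,"wz":0},
    {"jaw":-1,"tx":0,"ty":0,"tz":0,"wx":0,"wy":0,"wz":0}
  ]
}}

```text
clock: 57.28
tcp_pos: [0.5918, 0.0175, 0.2255]
orientation: [0.0, -0.034, 0.999, -0.0]
wrist_force: [-3.7, -1.3, 8.8]
finger_gap: 0.0585
```

{"api": "carry_out", "payload": {
  "motion": [
    {"jaw":1,"tx":0,"ty":0,"tz":0,"wx":0,"wy":0,"wz":0},
    {"jaw":1,"tx":0,"ty":0,"tz":0,"wx":0,"wy":0,"wz":0},
    {"jaw":1,"tx":0,"ty":0,"tz":0,"wx":0,"wy":0,"wz":0},
    {"jaw":1,"tx":0,"ty":0,"tz":0,"wx":0,"wy":0,"wz":0},
    {"jaw":1,"tx":0,"ty":0,"tz":-1,"wx":0,"wy":0,"wz":0},
    {"jaw":1,"tx":0,"ty":0,"tz":-2,"wx":0,"wy":0,"wz":0},
    {"jaw":1,"tx":0,"ty":0,"tz":-2,"wx":0,"wy":0,"wz":0},
    {"jaw":1,"tx":0,"ty":0,"tz":-2,"wx":0,"wy":0,"wz":0},
    {"jaw":1,"tx":0,"ty":0,"tz":-2,"wx":0,"wy":0,"wz":0},
    {"jaw":1,"tx":0,"ty":0,"tz":-2,"wx":0,"wy":0,"wz":0},
    {"jaw":1,"tx":0,"ty":0,"tz":-2,"wx":0,"wy":0,"wz":0},
    {"jaw":1,"tx":0,"ty":0,"tz":-2,"wx":0,"wy":0,"wz":0},
    {"jaw":1,"tx":0,"ty":0,"tz":0,"wx":0,"wy":0,"wz":0}
  ]
}}

```text
clock: 58.9
tcp_pos: [0.5924, 0.0174, 0.3765]
orientation: [0.002, -0.034, 0.999, -0.0]
wrist_force: [-0.1, -0.2, -0.1]
finger_gap: 0.0853
```

{"api": "carry_out", "payload": {
  "motion": [
    {"jaw":1,"tx":1.5,"ty":3,"tz":0,"wx":0,"wy":0,"wz":0},
    {"jaw":1,"tx":1.5,"ty":3,"tz":0,"wx":0,"wy":0,"wz":0},
    {"jaw":1,"tx":1.5,"ty":3,"tz":0,"wx":0,"wy":0,"wz":0},
    {"jaw":1,"tx":1.5,"ty":3,"tz":0,"wx":0,"wy":0,"wz":0},
    {"jaw":1,"tx":1.5,"ty":3,"tz":0,"wx":0,"wy":0,"wz":0},
    {"jaw":1,"tx":1.5,"ty":3,"tz":0,"wx":0,"wy":0,"wz":0},
    {"jaw":1,"tx":1.5,"ty":3,"tz":0,"wx":0,"wy":0,"wz":0},
    {"jaw":1,"tx":1.5,"ty":3,"tz":0,"wx":0,"wy":0,"wz":0},
    {"jaw":1,"tx":1.5,"ty":3,"tz":0,"wx":0,"wy":0,"wz":0},
    {"jaw":1,"tx":1.5,"ty":3,"tz":0,"wx":0,"wy":0,"wz":0},
    {"jaw":1,"tx":1.5,"ty":3,"tz":0,"wx":0,"wy":0,"wz":0},
    {"jaw":1,"tx":1.5,"ty":3,"tz":0,"wx":0,"wy":0,"wz":0},
    {"jaw":1,"tx":0,"ty":0,"tz":0,"wx":0,"wy":0,"wz":0},
    {"jaw":1,"tx":0,"ty":0,"tz":0,"wx":0,"wy":0,"wz":0},
    {"jaw":1,"tx":0,"ty":0,"tz":0,"wx":0,"wy":0,"wz":0}
  ]
}}

```text
clock: 60.78
tcp_pos: [0.3884, 0.3638, 0.374]
orientation: [-0.0, -0.033, 0.999, -0.0]
wrist_force: [-0.2, -0.7, 0.5]
finger_gap: 0.0856
```

```bash
python3 - <<'E'
from h import *
np.set_printoptions(precision=4,suppress=True)
im=eyes.read_camera('side');np.save('pics/side14.npy',im);cv2.imwrite('pics/s14.png',im)
im=eyes.read_camera('top');np.save('pics/top14.npy',im);cv2.imwrite('pics/t14.png',im)
def knob(n,im,color,box):
    h=cv2.cvtColor(im,cv2.COLOR_BGR2HSV);lo,hi=((22,150,80),(32,255,255)) if color=="y" else ((105,120,50),(125,255,255))
    m=cv2.inRange(h,lo,hi);M=np.zeros_like(m);x0,y0,x1,y1=box;M[y0:y1,x0:x1]=m[y0:y1,x0:x1]
    c=cv2.moments(M,True);return (c["m10"]/c["m00"],c["m01"]/c["m00"]),c["m00"]
for nm,col,n,box in(("Y","y","top",(298,172,335,206)),("B","b","top",(338,165,378,204)),("Y","y","side",(316,160,345,212)),("B","b","side",(325,195,358,245))):
    a=knob(n,np.load(f"pics/{n}0.npy"),col,box);b=knob(n,np.load(f"pics/{n}14.npy"),col,box);print(nm,n,a,b, onz(n,b[0],.1)[:2]-onz(n,a[0],.1)[:2])
E
```

```text
Y top ((312.83101851851853, 189.32638888888889), 432.0) ((312.7089201877934, 189.8967136150235), 426.0) [-0.0014  0.0003]
B top ((355.66992665036673, 184.59413202933985), 409.0) ((356.08048780487803, 184.79756097560977), 410.0) [-0.0005 -0.001 ]
Y side ((327.75, 185.86091549295776), 568.0) ((327.13775510204084, 186.2687074829932), 588.0) [-0.0018 -0.0013]
B side ((340.0846560846561, 206.3968253968254), 189.0) ((340.36893203883494, 206.4271844660194), 206.0) [ 0.0007 -0.0002]
```

View pics/t14.png

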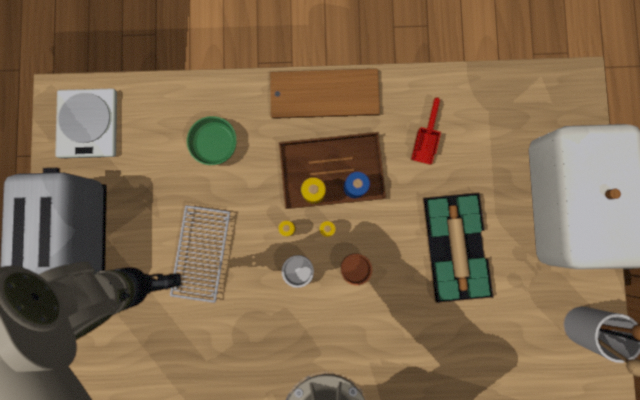

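View pics/s14.png

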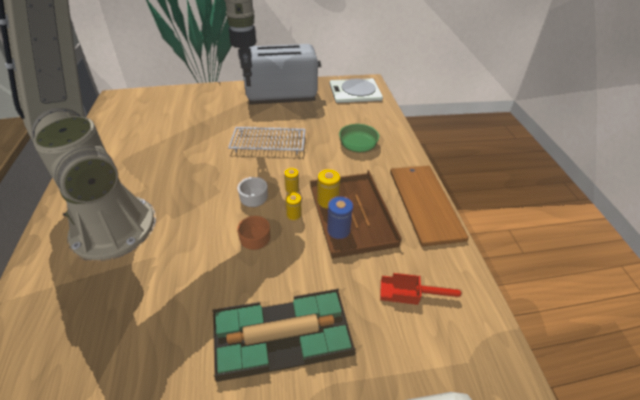

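The top view shows both canisters back at (313,189) and (357,184), and the pin in the case at (458,247). The ramekins, dish and scoop have not moved, and the gripper is free. Hand in.

```bash
python3 -c "
from workcell import env
print(env.hand_in())"
```

```text
the job is handed in; nothing more can be done
None
```

I moved both canisters to the rack, laid the pin into the case cutout, put both canisters back on the tray, and handed the job in at about 61 s. The hand-in reports no verdict.

Last checks:
- **Canisters:** both are upright and within about 2 mm of where they started, in both camera views.
- **Pin:** its centre measured (0.433, −0.358, 0.0256) m with a yaw of 3.7°. That matches the seat height of 0.026 m and the case yaw of 3.7°.
- **Ramekins, dish and scoop:** they look unmoved in the pictures; I did not measure them.
- **Gripper:** open and touching nothing.

Estimates that disagreed:
- **Case centre:** its y position varied from −0.356 to −0.360 m between views.
- **Case size:** it measured 270 × 147 mm against the stated 280 × 144 mm.

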